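# Run the tag collar home on the bent-wire instrument stringer

## Task

The instrument set on this stringer is complete: take the tag collar by its black grip and slide it gently along the bent wire, round both bends, until it sits right against the stop collar. Feel your way and do not force it, for the wire is bent by hand and a jammed collar would spoil it. Then swing the keeper arm by its black pin fully closed across the wire behind the collar, let go, and leave the other things on the bench alone.

Things in the scene. Friction and masses are not known exactly. Their poses are not given: they have to be found in the camera images.
- stand: Fixed stand: grey base plate 140 x 78 x 12 mm, a post, and a bent steel wire 8 mm thick, all level 165 mm above the worktop. Origin on the worktop, z up. Seen from above the wire runs along the stand's +x (length A), bends left towards +y, runs obliquely (B), bends right again (C) to the stop. Rigid; the collar pressing on it with over 15 N (contacts added up) is forcing.
- clamp (a point): Centre of the 28 x 20 x 20 mm clamp block on the post, through which the wire starts; axes as the stand's. Wire, hand-bent, NOT reported: corner 1 (where lines A and B meet) is 64 +-20 mm along +x; B turns left 50 +-10 degrees and is 60 +-8 mm corner to corner; C turns right 50 +-10 degrees; the stop's face is 64 +-18 mm past corner 2. Bends have a 14 mm radius.
- collar: Tag collar, loose, about 90 g, threaded on length A: steel ring 12 mm long, bore 16 mm (4 mm play all round the wire), 28 mm outside; a steel tag 5 x 30 mm hangs to 50 mm below. Origin: ring centre; x along the bore towards the stop, z up. Left alone it hangs with its centre 4 mm below the wire's centre line. At the bends it must be turned with the wire.
- grip (a point): Middle of the collar's upright black grip, 29 mm above the ring's centre: a flat block 8 mm thick across the wire (collar's y), 16 mm long along it, 12 to 46 mm above the ring's centre. Axes as the collar's. In a light grip (15 N) it pivots between the fingers; 40 N holds it upright. The stand reaches 16 mm above the wire's centre line at most (but for the pin).
- home (a point): Where the collar's origin is when it hangs against the stop: on length C, 6 mm before the stop's face, 4 mm below the wire's centre line. x points along C towards the stop, z up. The stop is an aluminium disc, 26 mm across, 12 mm thick, round the wire. The keeper's upright pivot is at x = -30, y = +32 mm in this frame.
- keeper_pin (a point): Top centre of the keeper's upright black pin, 10 mm thick, free from 15 to 40 mm above the wire's centre line, 40 mm from the keeper's pivot. The keeper is a level steel arm 6 mm thick, 8.5 mm above the wire's centre line, with a short toe that comes to lie over the wire just behind the collar.
- keeper (a joint): Keeper angle, rad. 0 is fully open: the arm points 138 degrees counter-clockwise from the home point's x (left and back). It grows as the arm swings counter-clockwise seen from above, over the wire; 2.3 is fully closed, at its end stop, the arm across the wire along the home point's -y. It has friction (about 1 N at the pin) and stays where it is left.
- cup: small open white sample cup, 30 mm wide and 30 mm high; a bystander. Origin: centre of its underside.
- jar: brown screw-top bottle, 47 mm wide and 88 mm high; a bystander. Origin: centre of its underside.
- box: flat white carton for slides, 35 x 85 x 32 mm; a bystander. Origin: centre of its underside.
- bench_timer: white bench timer, 58 x 64 x 16 mm, lying to the right of the stand; a bystander. Origin: centre of its underside.
Things that resemble listed ones, but are neither listed nor needed, are in the scene too. Leave any blue or yellow look-alike of the collar alone.

How it is judged:
By the outcome, as a careful person would: the job done as asked, in the order asked, and still so for the second after the job is handed in, with the robot touching nothing.
It also fails if it takes over 72 s, if anything falls off the work surface, if the arm or the gripper's body presses on something with over 40 N, if the wrist force passes 120 N, or if a joint passes its speed limit or range.

## Robot

A 6-joint arm with a two-finger parallel gripper is mounted at the origin on a cart in front of the work surface, level with it; the furniture and walls round the work are solid. World frame = base frame: x ahead of the robot, y to its left, z up, the work surface at z = 0. Lengths are in m, angles in degrees, forces in N, time in s.
With the tool pointing down it reaches from about 0.3 to 0.75 m from the base axis. Payload 8.5 kg.
Tool frame: the origin (TCP) lies on the centre line of the jaws, within the pads' length; the fingertips stand 25 mm ahead of it and the grasp point (between the pads) lies 6 mm ahead of it; z points along the fingers, y is the line along which they close (so a half turn about z gives the same grasp; the last joint's range is limited). The gripper opens to 85 mm and grips with 20 to 120 N. Pads are 22 mm wide; open, the fingers measure 114 mm over their backs; the gripper's body (76 mm by 85 mm) begins 54 mm behind the grasp point. The pads swing forward as they close: fully open they stand 13 mm farther back than shut.
Start: joints at [-82.695, 21.807, 74.336, -0, 83.858, -12.336], TCP at [0.185, -0.518, 0.256] pointing down, gripper open.
Joint ranges: [-178.18, 178.18], [-50.72, 133.34], [12.68, 142.11], [-81.47, 261.47], [9.98, 163.14], [-165.26, 165.26]. Speed limits (degrees/s): [136.94, 136.94, 180, 180, 180, 180].

## Interface

Orientations are given as a 3x3 rotation matrix whose columns are the frame's x, y, z axes.
In Python, from rig import telemetry, optics, env gives the robot as it stands.
- The arm moves only by the tool send_rows, never from a script. Its argument "deltas" is a list that holds one entry, the list of rows, each a list of 7 numbers: the shift along the tool's x, y, z in m, then the turn, a rotation vector about the tool's x, y, z in rad, then the opening, from -1 (shut) to 1 (fully open), so that 0 is half open. In form: [[[x, y, z, ax, ay, az, grip], ...]]. A call has 1 to 12 rows; each row shifts and turns the commanded pose from where the row before left it, along the tool's axes as they then stand; what a row does not reach is not made up. A row lasts 1/8 s, in which the tool goes at most 62.5 mm and 10.7 degrees, less where a joint would pass 70% of its speed; a pose out of reach is approached as far as the arm can. A call is refused whole if a number of a shift passes 0.0625 or a number of a turn 0.188, either way. A call with a gripper value outside its range is refused whole. The fingers move at their own pace and stop on an object; "squeeze" is the grip in N (left out, the last holds). Time passes only in rows, so rows that do not move let the fingers close. It gives the time, the measured TCP pose, the force, the opening and the grip force at its end, in the units of the state.
- telemetry.observe(): the state, without advancing time (a new reading comes with each control period).
- optics.get_image(name): name is "side" or "top" or "wrist"; returns a dict with "image" (400x640x3 uint8, red, green, blue), "range_z" (400x640 float32, m along the optical axis (not along the pixel's ray), 0 where there is no reading), "K" (3x3 intrinsics, pixels), "rvec" (rotation vector, rad) and "tvec" (3), from world to camera coordinates, as OpenCV has them; the wrist camera has in their place "hand_eye" (4x4, takes a point from camera to tool coordinates, whose origin is the TCP and whose axes are the flange's). Camera axes: x right, y down, z forward; pixel columns grow to the right and rows downward; lengths in m; the calibration is good to about 2 mm. The wrist camera is an equidistant fisheye: a pixel r from the principal point sees the ray r / f radians off the axis. A picture is of the moment at which its call begins: read the wrist's pose just before it.
- env.close_job(): hands the job in; it is judged then, once.
The state is a dict: "time_s": time; "q": joint angles; "qvel": joint speeds; "joint_efforts": joint torques, N m; "position": TCP position; "tool_rot": TCP orientation; "ft_force": force on the tool from outside, world axes, zero at the start; "wrist_torque": the same for the moment, N m; "grip_width": finger opening in m; "gripper_force": force on a finger pad.
Only numpy, scipy, OpenCV 4.12 (cv2) and the standard library are available. Lean on these libraries where they do the work, as an engineer would, in place of code of your own. Each camera call takes 0.05 s, during which the arm holds its last target. There are 200 camera calls.

## Working session

There is one attempt and no reset: what is moved stays moved. The work goes in short steps, Python scripts to look and compute and a tool call to move; the robot and the scene stay as the last step left them, time stands still between calls to the robot, and variables do not carry over. Pictures are saved under pics/ and viewed, at most 10 in all, crops included, and the job is handed in when it is done.

Besides the shell and the picture viewer there is one more tool, called by a JSON object that holds its "fn" and its "kwargs". send_rows: Moves the arm, as the interface text tells. Its arguments: {"type":"object","properties":{"deltas":{"type":"array"},"squeeze":{"type":"number"}},"required":["deltas"]}

```bash
ls; mkdir -p pics
python3 - <<'E'
from rig import telemetry, optics
import numpy as np, cv2, pickle
s=telemetry.observe(); print(s['time_s'],s['position'],s['tool_rot'],s['grip_width'])
for n in('top','side'):
    d=optics.get_image(n); pickle.dump(d,open(n+'.pkl','wb')); cv2.imwrite(f'pics/{n}0.png',d['image'][:,:,::-1])
    R=cv2.Rodrigues(np.array(d['rvec']))[0]; print(n,d['K'],-R.T@np.array(d['tvec']).ravel(),R)
E
```

```text
pics
0.0 [ 0.18482403 -0.51773424  0.25570441] [[ 9.41830381e-01  3.36088532e-01 -1.78665215e-04]
 [ 3.36088420e-01 -9.41829280e-01  1.47713305e-03]
 [ 3.28175347e-04 -1.45125609e-03 -9.99998893e-01]] 0.08571115655751559
top [[417.04161527   0.         331.03563587]
 [  0.         417.04161527 202.60153869]
 [  0.           0.           1.        ]] [ 0.29601914 -0.11417268  1.16060352] [[ 0.11039084 -0.9938766   0.00481325]
 [-0.97292573 -0.10905066 -0.20377308]
 [ 0.20305018  0.01781175 -0.97900631]]
side [[407.99982915   0.         315.9678784 ]
 [  0.         407.99982915 201.11477841]
 [  0.           0.           1.        ]] [ 0.28176513 -0.89050774  0.51839458] [[ 0.96926537 -0.24582196  0.00980871]
 [-0.09668284 -0.41727239 -0.90362392]
 [ 0.2262235   0.87490303 -0.42821444]]
```

View pics/top0.png

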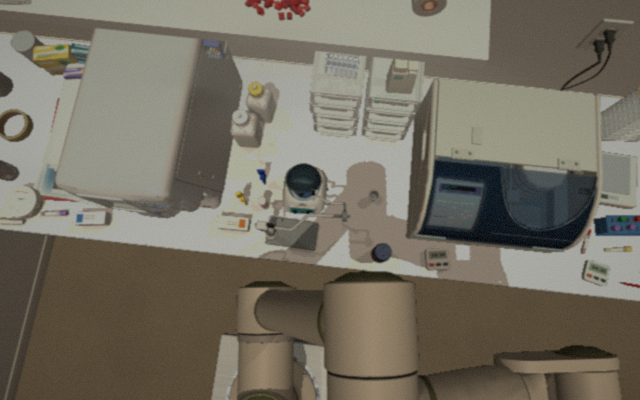

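View pics/side0.png

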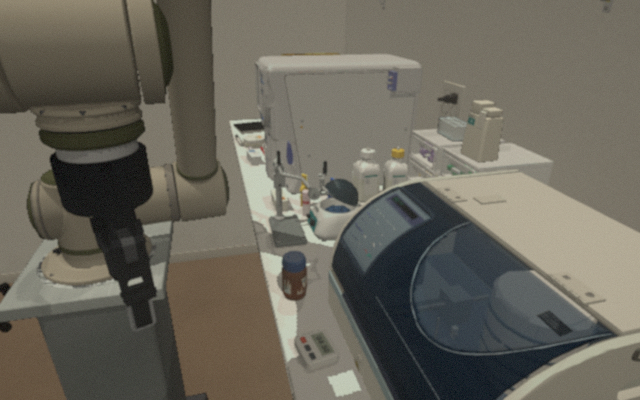

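The top view shows the stand's base at about (292,232) and the wire from about (268,228) to (345,215). The look-alikes (yellow and blue) are near (241,198) and (262,176), the dark bottle is at (381,253) and the timer at (437,260). The side view shows the stand at about (290,200). I'll enlarge both.

Run:
```python
import pickle,cv2,numpy as np
d=pickle.load(open('top.pkl','rb'));a=cv2.resize(d['image'][150:270,220:400,::-1],None,fx=4.4,fy=4.4,interpolation=cv2.INTER_CUBIC)
cv2.imwrite('pics/tc.png',a)
d=pickle.load(open('side.pkl','rb'));a=cv2.resize(d['image'][140:260,230:370,::-1],None,fx=5,fy=5,interpolation=cv2.INTER_CUBIC)
cv2.imwrite('pics/sc.png',a)
```

```text
(no output)
```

View pics/tc.png

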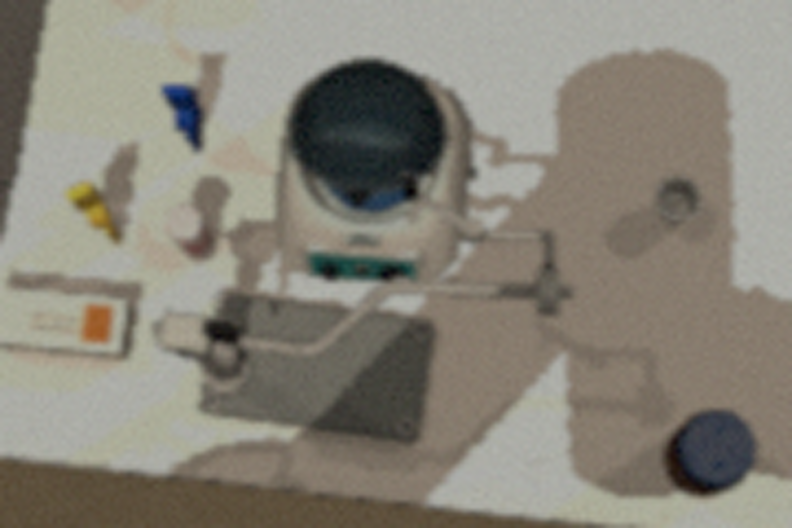

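View pics/sc.png

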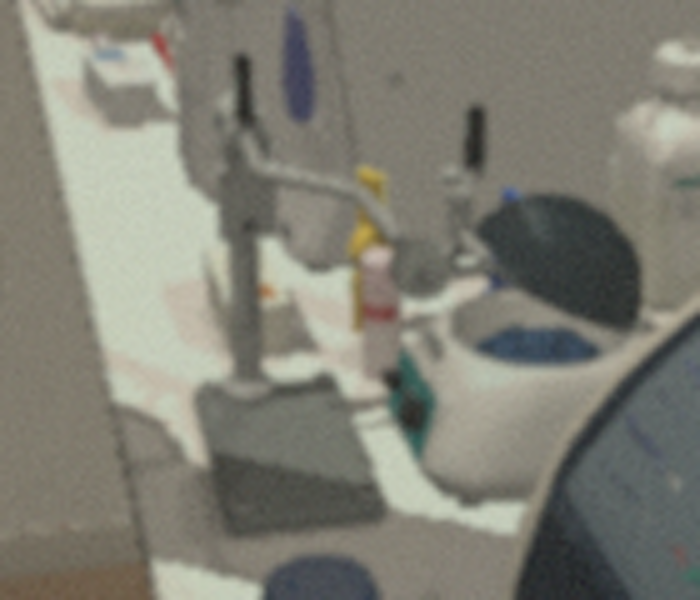

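The crops show the wire: A runs (240,345)→(320,348), B to (385,285) and C to the stop at about (548,288). The collar's black grip is at about (222,330). The yellow (95,210) and blue (185,115) look-alikes are well away on the bench. In the side crop the collar grip is at (243,90) and the keeper pin at (475,140).

```bash
cat > h.py <<'E'
import numpy as np,cv2,pickle
def cam(d):
    R=cv2.Rodrigues(np.array(d['rvec']))[0];t=np.array(d['tvec']).ravel();return R,-R.T@t,np.array(d['K'])
def ray(d,u,v):
    R,c,K=cam(d);return c,R.T@np.linalg.solve(K,[u,v,1.])
def onz(d,u,v,z):
    c,r=ray(d,u,v);return c+r*(z-c[2])/r[2]
def cloud(d):
    R,c,K=cam(d);Z=np.array(d['range_z'],float);v,u=np.mgrid[:Z.shape[0],:Z.shape[1]]
    p=np.stack([(u-K[0,2])/K[0,0]*Z,(v-K[1,2])/K[1,1]*Z,Z],-1)
    return p@R+c
E
python3 - <<'E'
from h import *
t=pickle.load(open('top.pkl','rb'));s=pickle.load(open('side.pkl','rb'))
f=lambda x,y:(220+x/4.4,150+y/4.4)
for n,x,y,z in[('white',185,332,.165),('wireA0',245,345,.165),('c1',320,348,.165),('c2',385,287,.165),('stopbig',548,288,.165),('grip',222,325,.2),('disc',222,360,.165),('k1',548,240,.18),('k2',410,190,.2),('base',[0][0]+430,325,.012),('base',405,440,.012),('base',205,405,.012)]:
    u,v=f(x,y);P=cloud(t)[int(round(v)),int(round(u))];print(n,onz(t,u,v,z).round(3),'depth',P.round(3))
print('side')
for n,x,y in[('grip',243,90),('pin',475,140),('stop',420,260),('w',300,178),('clamp',245,200),('ring',235,130),('kp',460,200)]:
    print(n,cloud(s)[int(140+y/5),int(230+x/5)].round(3))
for d,n in((t,'t'),(s,'s')):
    c=cloud(d);im=d['image'].astype(int);m=(im.max(2)<60)&(c[...,2]>.16)&(c[...,2]<.24)&(abs(c[...,1]+.02)<.35)&(c[...,0]>.25)&(c[...,0]<.6)
    k,l,st,ce=cv2.connectedComponentsWithStats(m.astype(np.uint8))
    for i in range(1,k):
        if st[i,4]>3: print(n,ce[i].round(1),st[i,4],np.median(c[l==i],0).round(3))
E
```

```text
white [0.428 0.063 0.165] depth [0.428 0.061 0.177]
wireA0 [0.425 0.029 0.165] depth [0.425 0.028 0.169]
c1 [ 0.428 -0.012  0.165] depth [ 0.427 -0.013  0.169]
c2 [ 0.465 -0.043  0.165] depth [ 0.465 -0.044  0.172]
stopbig [ 0.475 -0.132  0.165] depth [ 0.474 -0.133  0.177]
grip [0.429 0.038 0.2  ] depth [0.428 0.038 0.203]
disc [0.415 0.041 0.165] depth [0.414 0.041 0.168]
k1 [ 0.498 -0.129  0.18 ] depth [ 0.5   -0.131  0.165]
k2 [ 0.513 -0.052  0.2  ] depth [ 0.513 -0.052  0.202]
base [ 0.47  -0.063  0.012] depth [ 0.469 -0.064  0.016]
base [ 0.396 -0.056  0.012] depth [ 0.397 -0.055  0.002]
base [0.404 0.071 0.012] depth [0.404 0.069 0.018]
side
grip [0.425 0.034 0.191]
pin [ 0.518 -0.056  0.191]
stop [ 0.472 -0.137  0.171]
w [ 0.442 -0.029  0.17 ]
clamp [0.426 0.033 0.134]
ring [0.422 0.034 0.171]
kp [ 0.501 -0.093  0.178]
t [312.9 191.6] 17 [ 0.516 -0.051  0.204]
t [430.1 214.1] 191 [ 0.489 -0.325  0.196]
t [270.6 224.8] 30 [0.426 0.036 0.205]
t [265.8 284. ] 178 [0.292 0.033 0.173]
t [267.5 293. ] 32 [0.275 0.02  0.222]
s [278.3 158.1] 18 [0.425 0.033 0.19 ]
s [324.5 167. ] 22 [ 0.516 -0.055  0.193]
s [209.7 174.9] 32 [ 0.263 -0.031  0.187]
s [359.5 212.5] 4 [ 0.502 -0.327  0.214]
s [349.4 224.2] 24 [ 0.484 -0.328  0.194]
s [343.1 248.1] 35 [ 0.467 -0.353  0.166]
```

{"fn": "send_rows", "kwargs": {"deltas": [[[0,0,-0.014,0,0,-0.176,1],[0,0,-0.014,0,0,-0.176,1],[0,0,-0.014,0,0,-0.176,1],[0,0,-0.014,0,0,-0.176,1],[0,0,-0.014,0,0,-0.176,1],[0,0,-0.014,0,0,-0.176,1],[0,0,-0.014,0,0,-0.173,1]]]}}

```text
time_s: 0.98
position: [0.1848, -0.5179, 0.3544]
tool_rot: [[-0.007, 1.0, -0.0], [1.0, 0.007, 0.001], [0.001, -0.0, -1.0]]
ft_force: [0.3, -0.2, 0.3]
grip_width: 0.0852
gripper_force: 0.0
```

{"fn": "send_rows", "kwargs": {"deltas": [[[0.053,0.014,0,0,0,0,1],[0.053,0.014,0,0,0,0,1],[0.053,0.014,0,0,0,0,1],[0.053,0.014,0,0,0,0,1],[0.053,0.014,0,0,0,0,1],[0.053,0.014,0,0,0,0,1],[0.042,0.038,0,0,0,0,1],[0.042,0.038,0,0,0,0,1],[0.042,0.038,0,0,0,0,1],[0.042,0.038,0,0,0,0,1],[0,0,0,0,0,0,1]]]}}

```text
time_s: 2.35
position: [0.4216, -0.0291, 0.3536]
tool_rot: [[-0.007, 1.0, -0.001], [1.0, 0.007, 0.001], [0.001, -0.001, -1.0]]
ft_force: [0.2, -0.0, 0.5]
grip_width: 0.0855
gripper_force: 0.0
```

Run:
```python
from rig import telemetry, optics
import cv2,pickle,numpy as np
s=telemetry.observe();d=optics.get_image('wrist');pickle.dump((s,d),open('w1.pkl','wb'))
print(s['position'],s['tool_rot'],s['q'],s['ft_force'],d['K'],d['hand_eye'])
cv2.imwrite('pics/w1.png',d['image'][:,:,::-1])
```

```text
[ 0.4215924  -0.02911532  0.35363325] [[-6.81157280e-03  9.99976045e-01 -1.22941119e-03]
 [ 9.99976357e-01  6.81272309e-03  9.33887056e-04]
 [ 9.42240323e-04 -1.22302088e-03 -9.99998808e-01]] [-2.01089395e+01  5.25916951e+00  8.08254659e+01  2.60918073e-02
  9.39999066e+01 -2.04974493e+01] [ 0.1680192  -0.04871132  0.48848926] [[309.70691629   0.         320.29977861]
 [  0.         309.70691629 205.20409822]
 [  0.           0.           1.        ]] [[ 9.25776429e-04 -9.64653618e-01 -2.63519524e-01  6.72106371e-02]
 [ 9.99999475e-01  7.77019314e-04  6.68722555e-04  8.25063394e-04]
 [-4.40325872e-04 -2.63520005e-01  9.64653831e-01 -1.18610002e-01]
 [ 0.00000000e+00  0.00000000e+00  0.00000000e+00  1.00000000e+00]]
```

View pics/w1.png

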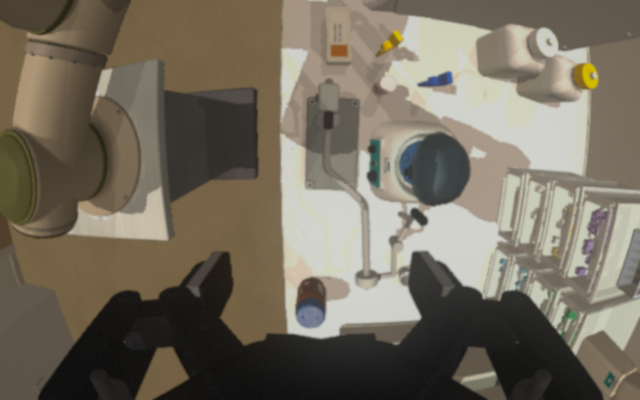

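The wrist view shows the clamp at (328,95), the collar grip at (328,119), corner 1 at about (328,165), corner 2 at about (365,210), the stop at (367,279), the keeper pin at (419,216) and its pivot at about (396,243). Next I'll cast the wire's silhouette onto z=0.165.

```bash
cat >> h.py <<'E'
def wcloud(s,d,z=None):
    """depth cloud, and (if z) every pixel's ray cast to the plane z"""
    K=d['K'];H=np.array(d['hand_eye']);R=np.array(s['tool_rot']);p=np.array(s['position'])
    Z=np.array(d['range_z'],float);v,u=np.mgrid[:400,:640];x=(u-K[0,2])/K[0,0];y=(v-K[1,2])/K[1,1]
    th=np.hypot(x,y)+1e-9;D=np.stack([np.sin(th)*x/th,np.sin(th)*y/th,np.cos(th)],-1)
    Rw=R@H[:3,:3];c=p+R@H[:3,3];W=D@Rw.T
    C=c+W*(Z/np.cos(th))[...,None]
    return C if z is None else (C,c+W*((z-c[2])/W[...,2])[...,None])
E
python3 - <<'E'
from h import *
s,d=pickle.load(open('w1.pkl','rb'));C,P=wcloud(s,d,.165)
m=(C[...,2]>.148)&(C[...,2]<.19)&(C[...,0]>.39)&(C[...,0]<.5)&(C[...,1]<.09)&(C[...,1]>-.17)
for v in range(80,290,3):
    u=np.where(m[v,300:380])[0]+300
    if len(u): print(v,u.min(),u.max(),len(u),P[v,u].mean(0)[:2].round(4),'zmax',C[v,u,2].max().round(3))
b=np.zeros((400,640),bool);im=d['image'].astype(int)
b=(im.max(2)<70)&(C[...,2]>.17)&(C[...,2]<.225)&(C[...,0]>.39)&(C[...,0]<.56)&(abs(C[...,1])<.12)
k,l,st,ce=cv2.connectedComponentsWithStats(b.astype(np.uint8))
for i in range(1,k):
    if st[i,4]>5: print('black',ce[i],st[i],np.median(C[l==i],0).round(4),C[l==i].max(0).round(3),C[l==i].min(0).round(3))
E
```

```text
80 325 332 8 [0.4295 0.0809] zmax 0.171
83 320 336 17 [0.4291 0.0779] zmax 0.176
86 318 338 21 [0.4291 0.0749] zmax 0.177
89 318 338 21 [0.4291 0.0719] zmax 0.177
92 318 338 21 [0.4291 0.0688] zmax 0.178
95 316 338 23 [0.4282 0.0658] zmax 0.177
98 316 338 23 [0.4282 0.0628] zmax 0.177
101 318 339 22 [0.4297 0.0599] zmax 0.178
104 318 337 20 [0.4288 0.0569] zmax 0.177
107 317 337 21 [0.4283 0.0539] zmax 0.177
110 318 337 20 [0.4288 0.0509] zmax 0.176
116 314 341 18 [0.4283 0.0449] zmax 0.175
119 312 341 20 [0.4269 0.0419] zmax 0.182
122 314 341 17 [0.4286 0.039 ] zmax 0.174
125 314 340 17 [0.4282 0.036 ] zmax 0.175
128 323 323 1 [0.4246 0.033 ] zmax 0.167
131 323 331 9 [0.4285 0.03  ] zmax 0.17
134 323 331 9 [0.4285 0.027 ] zmax 0.171
137 323 331 9 [0.4286 0.0241] zmax 0.17
140 323 331 9 [0.4286 0.0211] zmax 0.17
143 323 329 7 [0.4277 0.0181] zmax 0.17
146 323 329 7 [0.4277 0.0151] zmax 0.171
149 322 329 8 [0.4272 0.0121] zmax 0.171
152 322 329 8 [0.4272 0.0091] zmax 0.172
155 322 329 8 [0.4273 0.0061] zmax 0.171
158 322 329 8 [0.4273 0.0031] zmax 0.171
161 322 329 8 [0.4273 0.    ] z
[... 1360 characters left out ...]
1 -0.1041] zmax 0.17
260 363 369 7 [ 0.4733 -0.1078] zmax 0.172
263 363 369 7 [ 0.4735 -0.1114] zmax 0.171
266 363 369 7 [ 0.4738 -0.1152] zmax 0.171
269 363 369 7 [ 0.474  -0.1189] zmax 0.17
272 357 376 20 [ 0.4749 -0.1228] zmax 0.17
275 355 379 25 [ 0.4757 -0.1266] zmax 0.171
278 355 379 25 [ 0.476  -0.1305] zmax 0.178
281 355 376 22 [ 0.4745 -0.1344] zmax 0.179
284 356 376 21 [ 0.4754 -0.1384] zmax 0.179
287 361 372 12 [ 0.4762 -0.1424] zmax 0.18
black [327.97385621 119.77124183] [324 111   9  18 153] [0.4284 0.0406 0.2078] [0.432 0.048 0.21 ] [0.425 0.034 0.206]
black [418.47747748 216.41441441] [412 210  14  14 111] [ 0.5166 -0.0469  0.1995] [ 0.521 -0.044  0.207] [ 0.514 -0.051  0.179]
```

```bash
cat > path.py <<'E'
import numpy as np
# centre line: fillet of 14 mm on corners; s measured from corner-1 tangent etc.
L=dict(np.load('lines.npz'))
k1,k2=L['k1'],L['k2'];hA,hB,hC=L['h']   # headings, rad
u=lambda h:np.array([np.cos(h),np.sin(h)])
r=.014
t1=r*np.tan(abs(hB-hA)/2);t2=r*np.tan(abs(hC-hB)/2)
def at(s):
    """s = 0 at start of bend 1 -> xy, heading"""
    b1=r*abs(hB-hA);lb=np.linalg.norm(k2-k1)-t1-t2;b2=r*abs(hC-hB)
    def arc(p,h,sg,ds):
        h2=h+sg*ds/r;n=sg*np.array([-np.sin(h),np.cos(h)]);n2=sg*np.array([-np.sin(h2),np.cos(h2)])
        return p+r*n-r*n2,h2
    p0=k1-t1*u(hA)
    if s<0:return p0+s*u(hA),hA
    if s<b1:return arc(p0,hA,1,s)
    s-=b1;p=k1+t1*u(hB)
    if s<lb:return p+s*u(hB),hB
    s-=lb;p=k2-t2*u(hB)
    if s<b2:return arc(p,hB,-1,s)
    return k2+(t2+s-b2)*u(hC),hC
E
python3 - <<'E'
from h import *
s,d=pickle.load(open('w1.pkl','rb'));C,P=wcloud(s,d,.165)
m=(C[...,2]>.158)&(C[...,2]<.175)&(C[...,0]>.39)&(C[...,0]<.5)
def fit(a,b):
    q=[]
    for v in range(a,b):
        w=np.where(m[v,300:380])[0]+300
        if len(w): q.append(P[v,w].mean(0)[:2])
    q=np.array(q);c=q.mean(0);e=np.linalg.svd(q-c)[2][0]
    if e[1]>0:e=-e
    print(a,b,c,e,np.degrees(np.arctan2(e[1],e[0])),'res',np.abs((q-c)@[e[1],-e[0]]).max());return c,e
A=fit(131,164);B=fit(177,197);D=fit(213,269)
def X(a,b):
    t=np.linalg.solve(np.c_[a[1],-b[1]],b[0]-a[0]);return a[0]+a[1]*t[0]
k1,k2=X(A,B),X(B,D);h=[np.arctan2(e[1],e[0]) for _,e in(A,B,D)]
print('k1',k1,'k2',k2,'|B|',np.linalg.norm(k2-k1));np.savez('lines.npz',k1=k1,k2=k2,h=h)
n=(C[...,2]>.15)&(C[...,2]<.182)&(abs(C[...,0]-.475)<.02)&(C[...,1]<-.115)&(C[...,1]>-.16)
al=(C[n][:,:2]-k2)@D[1];la=(C[n][:,:2]-k2)@[-D[1][1],D[1][0]]
ok=abs(la)>.006;print('stop along C pct',np.percentile(al[ok],[1,5,25,50,75,95,99]).round(4),'top z',al[C[n][:,2]>.176].min() if (C[n][:,2]>.176).any() else 0)
for x0 in np.arange(.38,.6,.03):
  print(round(x0,2),[ (lambda q: float(q.max().round(3)) if len(q) else -1)(C[...,2][(C[...,0]>=x0)&(C[...,0]<x0+.03)&(C[...,1]>=y0)&(C[...,1]<y0+.03)&(C[...,2]<.26)]) for y0 in np.arange(-.15,.1,.03)])
import path
for t in np.arange(-.05,.13,.01):
    p,hh=path.at(t);print(round(t,3),p.round(4),np.degrees(hh).round(1))
E
```

```text
131 164 [0.42779553 0.01406298] [-0.05195875 -0.99864923] -92.9783584743857 res 0.0005082259197577179
177 197 [ 0.44864825 -0.02578691] [ 0.75385202 -0.65704424] -41.07483721551221 res 0.0007925286731856252
213 269 [ 0.47143989 -0.08493847] [ 0.08134263 -0.9966862 ] -85.33425551152156 res 0.00043230124321339653
k1 [ 0.42671672 -0.00667177] k2 [ 0.46798804 -0.04264313] |B| 0.054747236501423845
stop along C pct [0.081  0.0814 0.0822 0.0845 0.0877 0.0915 0.0931] top z 0.08090663201311192
0.38 [0.004, 0.003, 0.013, 0.019, 0.016, 0.016, 0.015, 0.018, 0.003]
0.41 [0.003, 0.004, 0.013, 0.017, 0.172, 0.172, 0.21, 0.178, 0.004]
0.44 [0.179, 0.17, 0.171, 0.172, 0.171, 0.016, 0.169, 0.019, 0.004]
0.47 [0.18, 0.181, 0.182, 0.171, 0.051, 0.051, 0.031, 0.074, 0.073]
0.5 [0.166, 0.182, 0.183, 0.207, 0.127, 0.122, 0.068, 0.074, 0.074]
0.53 [0.004, 0.003, 0.107, 0.139, 0.143, 0.141, 0.108, 0.003, 0.004]
0.56 [0.003, 0.003, 0.106, 0.14, 0.144, 0.142, 0.109, 0.004, 0.099]
0.59 [0.003, 0.004, 0.003, 0.133, 0.137, 0.134, 0.071, 0.003, 0.055]
-0.05 [0.4297 0.0501] -93.0
-0.04 [0.4291 0.0401] -93.0
-0.03 [0.4286 0.0301] -93.0
-0.02 [0.4281 0.0201] -93.0
-0.01 [0.4276 0.0101] -93.0
0.0 [4.271e-01 1.000e-04] -93.0
0.01 [ 0.43   -0.0092] -52.1
0.02 [ 0.4374 -0.016 ] -41.1
0.03 [ 0.4449 -0.0225] -41.1
0.04 [ 0.4524 -0.0291] -41.1
0.05 [ 0.46   -0.0357] -41.1
0.06 [ 0.4668 -0.0429] -61.9
0.07 [ 0.4688 -0.0526] -85.3
0.08 [ 0.4696 -0.0625] -85.3
0.09 [ 0.4704 -0.0725] -85.3
0.1 [ 0.4712 -0.0825] -85.3
0.11 [ 0.4721 -0.0924] -85.3
0.12 [ 0.4729 -0.1024] -85.3
```

{"fn": "send_rows", "kwargs": {"deltas": [[[0.035,0.004,0.015,0,0,0.03,1],[0.0347,0.004,0.02,0,0,0.029,1],[0,0,0.03,0,0,0,0.3],[0,0,0.03,0,0,0,0.3],[0,0,0.02,0,0,0,0.3],[0,0,0.015,0,0,0,0.3],[0,0,0.0125,0,0,0,0.3],[0,0,0,0,0,0,0.3]]], "squeeze": 40}}

```text
time_s: 3.4
position: [0.4289, 0.0372, 0.2114]
tool_rot: [[0.059, 0.998, -0.001], [0.998, -0.059, 0.0], [0.0, -0.001, -1.0]]
ft_force: [0.8, 0.2, 1.1]
grip_width: 0.0556
gripper_force: 0.0
```

Run:
```python
from rig import telemetry, optics
from h import *
s=telemetry.observe();d=optics.get_image('wrist')
cv2.imwrite('pics/w2.png',d['image'][:,:,::-1])
print(s['position'],s['tool_rot'][:,0],s['ft_force'],s['grip_width'])
C=wcloud(s,d);im=d['image'].astype(int)
b=(im.max(2)<70)&(C[...,2]>.17)&(C[...,2]<.225)&(C[...,0]>.40)&(C[...,0]<.46)&(C[...,1]<.06)&(C[...,1]>.02)
print(b.sum(),np.median(C[b],0),C[b].min(0),C[b].max(0))
```

```text
[0.42893001 0.03724026 0.21137805] [5.91473969e-02 9.98249252e-01 1.24690057e-04] [0.76775029 0.16707435 1.07694104] 0.05564115416579969
2105 [0.42849849 0.04304923 0.20793249] [0.40109745 0.02617605 0.17728429] [0.45988121 0.05116184 0.22498712]
```

View pics/w2.png

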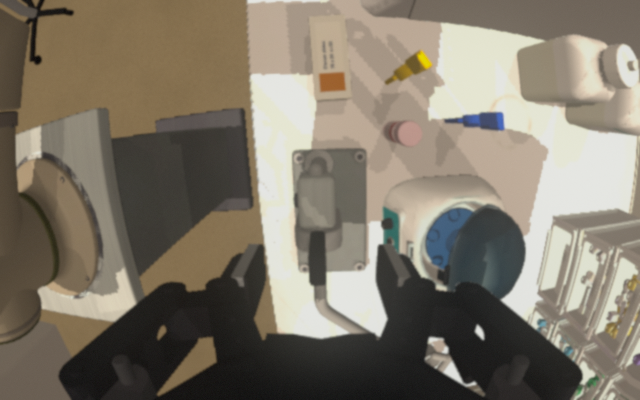

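The grip at (317,258) stands between the fingers at (250,275) and (395,275). Next I close on it.

{"fn": "send_rows", "kwargs": {"deltas": [[[0.0035,0,0.001,0,0,0,0.3],[0,0,0,0,0,0,-0.3],[0,0,0,0,0,0,-0.6],[0,0,0,0,0,0,-0.8],[0,0,0,0,0,0,-1],[0,0,0,0,0,0,-1],[0,0,0,0,0,0,-1],[0,0,0,0,0,0,-1]]], "squeeze": 40}}

```text
time_s: 4.45
position: [0.4296, 0.0413, 0.2109]
tool_rot: [[0.058, 0.998, 0.0], [0.998, -0.058, 0.0], [0.0, 0.0, -1.0]]
ft_force: [-0.6, 0.8, 3.0]
grip_width: 0.007
gripper_force: 42.0
```

{"fn": "send_rows", "kwargs": {"deltas": [[[0,0,-0.002,0,0,0,-1],[0,0,-0.002,0,0,0,-1],[0,0,0,0,0,0,-1]]]}}

```text
time_s: 4.82
position: [0.4296, 0.0413, 0.2149]
tool_rot: [[0.058, 0.998, 0.0], [0.998, -0.058, -0.0], [-0.0, 0.0, -1.0]]
ft_force: [0.7, 0.2, -0.3]
grip_width: 0.0069
gripper_force: 41.5
```

Run:
```python
import numpy as np
from path import at
z0=.2149
# body-frame rows along path, 5 mm steps, from TCP start offset = -0.001 s lag
S=[-.041]+list(np.arange(-.035,.001,.005))+list(np.arange(.002,.0145,.002))+[.018,.023,.028,.033,.038,.043,.048]+list(np.arange(.050,.072,.002))+list(np.arange(.075,.145,.005))
(p,h)=at(S[0])
for s in S[1:]:
    q,g=at(s);d=q-p;tx=-np.array([np.cos(h),np.sin(h)]);ty=np.array([tx[1],-tx[0]])
    print(round(s,3),q.round(4),np.degrees(g).round(1),'row',round(d@tx,4),round(d@ty,4),'az',round(-(g-h),3));p,h=q,g
from path import k2,hC,u;print('home',k2+.075*u(hC))
```

```text
-0.035 [0.4289 0.0351] -93.0 row -0.006 0.0 az -0.0
-0.03 [0.4286 0.0301] -93.0 row -0.005 -0.0 az -0.0
-0.025 [0.4284 0.0251] -93.0 row -0.005 -0.0 az -0.0
-0.02 [0.4281 0.0201] -93.0 row -0.005 -0.0 az -0.0
-0.015 [0.4279 0.0151] -93.0 row -0.005 -0.0 az -0.0
-0.01 [0.4276 0.0101] -93.0 row -0.005 0.0 az -0.0
-0.005 [0.4273 0.0051] -93.0 row -0.005 -0.0 az -0.0
0.0 [4.271e-01 1.000e-04] -93.0 row -0.005 -0.0 az -0.0
0.002 [ 0.4271 -0.0019] -84.8 row -0.002 0.0001 az -0.143
0.004 [ 0.4274 -0.0038] -76.6 row -0.002 0.0001 az -0.143
0.006 [ 0.428  -0.0057] -68.4 row -0.002 0.0001 az -0.143
0.008 [ 0.4289 -0.0075] -60.2 row -0.002 0.0001 az -0.143
0.01 [ 0.43   -0.0092] -52.1 row -0.002 0.0001 az -0.143
0.012 [ 0.4313 -0.0107] -43.9 row -0.002 0.0001 az -0.143
0.014 [ 0.4328 -0.012 ] -41.1 row -0.002 0.0001 az -0.049
0.018 [ 0.4359 -0.0146] -41.1 row -0.004 0.0 az -0.0
0.023 [ 0.4396 -0.0179] -41.1 row -0.005 -0.0 az -0.0
0.028 [ 0.4434 -0.0212] -41.1 row -0.005 -0.0 az -0.0
0.033 [ 0.4472 -0.0245] -41.1 row -0.005 -0.0 az -0.0
0.038 [ 0.4509 -0.0278] -41.1 row -0.005 0.0 az -0.0
0.043
[... 782 characters left out ...]
0.0625] -85.3 row -0.005 0.0 az -0.0
0.085 [ 0.47   -0.0675] -85.3 row -0.005 0.0 az -0.0
0.09 [ 0.4704 -0.0725] -85.3 row -0.005 -0.0 az -0.0
0.095 [ 0.4708 -0.0775] -85.3 row -0.005 0.0 az -0.0
0.1 [ 0.4712 -0.0825] -85.3 row -0.005 -0.0 az -0.0
0.105 [ 0.4716 -0.0875] -85.3 row -0.005 0.0 az -0.0
0.11 [ 0.4721 -0.0924] -85.3 row -0.005 0.0 az -0.0
0.115 [ 0.4725 -0.0974] -85.3 row -0.005 -0.0 az -0.0
0.12 [ 0.4729 -0.1024] -85.3 row -0.005 0.0 az -0.0
0.125 [ 0.4733 -0.1074] -85.3 row -0.005 0.0 az -0.0
0.13 [ 0.4737 -0.1124] -85.3 row -0.005 -0.0 az -0.0
0.135 [ 0.4741 -0.1174] -85.3 row -0.005 0.0 az -0.0
0.14 [ 0.4745 -0.1223] -85.3 row -0.005 0.0 az -0.0
home [ 0.47408873 -0.11739459]
```

{"fn": "send_rows", "kwargs": {"deltas": [[[-0.005,0,0,0,0,0,-1],[-0.005,0,0,0,0,0,-1],[-0.005,0,0,0,0,0,-1],[-0.005,0,0,0,0,0,-1]]]}}

```text
time_s: 5.32
position: [0.4284, 0.0209, 0.2148]
tool_rot: [[0.058, 0.998, -0.0], [0.998, -0.058, -0.0], [-0.0, -0.0, -1.0]]
ft_force: [0.1, -0.2, -0.8]
grip_width: 0.0071
gripper_force: 41.5
```

{"fn": "send_rows", "kwargs": {"deltas": [[[-0.005,0,0,0,0,0,-1],[-0.005,0,0,0,0,0,-1],[-0.005,0,0,0,0,0,-1],[-0.005,0,0,0,0,0,-1],[0,0,0,0,0,0,-1]]]}}

```text
time_s: 5.95
position: [0.4272, 0.0011, 0.2148]
tool_rot: [[0.058, 0.998, -0.0], [0.998, -0.058, 0.0], [0.0, -0.0, -1.0]]
ft_force: [1.2, -1.1, -0.4]
grip_width: 0.0068
gripper_force: 41.5
```

{"fn": "send_rows", "kwargs": {"deltas": [[[-0.002,0,0,0,0,-0.1,-1],[-0.002,0,0,0,0,-0.12,-1],[-0.002,0,0,0,0,-0.143,-1],[0,0,0,0,0,0,-1]]]}}

```text
time_s: 6.45
position: [0.4275, -0.0045, 0.2148]
tool_rot: [[-0.299, 0.954, -0.0], [0.954, 0.299, 0.0], [0.0, 0.0, -1.0]]
ft_force: [0.8, 0.1, 0.0]
grip_width: 0.0068
gripper_force: 41.5
```

{"fn": "send_rows", "kwargs": {"deltas": [[[-0.002,0,0,0,0,-0.143,-1],[-0.002,0,0,0,0,-0.143,-1],[-0.002,0,0,0,0,-0.143,-1],[0,0,0,0,0,0,-1]]]}}

```text
time_s: 6.95
position: [0.4301, -0.0099, 0.2148]
tool_rot: [[-0.667, 0.745, -0.0], [0.745, 0.667, 0.0], [0.0, -0.0, -1.0]]
ft_force: [0.4, 0.5, -0.6]
grip_width: 0.0068
gripper_force: 41.5
```

{"fn": "send_rows", "kwargs": {"deltas": [[[-0.002,0,0,0,0,-0.122,-1],[-0.003,0,0,0,0,0,-1],[-0.003,0,0,0,0,0,-1],[0,0,0,0,0,0,-1]]]}}

```text
time_s: 7.45
position: [0.4361, -0.0155, 0.2148]
tool_rot: [[-0.754, 0.657, -0.0], [0.657, 0.754, 0.0], [0.0, -0.0, -1.0]]
ft_force: [0.7, -0.2, -0.6]
grip_width: 0.0071
gripper_force: 41.5
```

{"fn": "send_rows", "kwargs": {"deltas": [[[-0.005,0.0005,0,0,0,0,-1],[-0.005,0,0,0,0,0,-1],[-0.005,0,0,0,0,0,-1],[-0.005,0,0,0,0,0,-1]]]}}

```text
time_s: 7.95
position: [0.4517, -0.0284, 0.2148]
tool_rot: [[-0.755, 0.656, -0.0], [0.656, 0.755, 0.0], [0.0, 0.0, -1.0]]
ft_force: [0.6, 0.4, -1.4]
grip_width: 0.0066
gripper_force: 41.5
```

{"fn": "send_rows", "kwargs": {"deltas": [[[-0.005,0,0,0,0,0,-1],[-0.005,0,0,0,0,0,-1],[-0.004,0,0,0,0,0,-1],[0,0,0,0,0,0,-1]]]}}

```text
time_s: 8.45
position: [0.4621, -0.0375, 0.2148]
tool_rot: [[-0.755, 0.656, -0.0], [0.656, 0.755, 0.0], [0.0, -0.0, -1.0]]
ft_force: [0.4, 0.1, -1.7]
grip_width: 0.0069
gripper_force: 41.5
```

Position is s≈0.0527. On to bend 2.

{"fn": "send_rows", "kwargs": {"deltas": [[[-0.002,0,0,0,0,0.02,-1],[-0.002,0,0,0,0,0.1,-1],[-0.002,0,0,0,0,0.143,-1],[0,0,0,0,0,0,-1]]]}}

```text
time_s: 8.95
position: [0.4663, -0.0414, 0.2148]
tool_rot: [[-0.559, 0.829, 0.0], [0.829, 0.559, -0.0], [-0.0, 0.0, -1.0]]
ft_force: [0.7, -0.5, -1.0]
grip_width: 0.0065
gripper_force: 41.5
```

{"fn": "send_rows", "kwargs": {"deltas": [[[-0.002,0,0,0,0,0.143,-1],[-0.002,0,0,0,0,0.143,-1],[-0.002,0,0,0,0,0.143,-1],[0,0,0,0,0,0,-1]]]}}

```text
time_s: 9.45
position: [0.4689, -0.0468, 0.2148]
tool_rot: [[-0.167, 0.986, -0.0], [0.986, 0.167, 0.0], [0.0, -0.0, -1.0]]
ft_force: [-0.3, 0.5, -1.6]
grip_width: 0.0072
gripper_force: 41.4
```

{"fn": "send_rows", "kwargs": {"deltas": [[[-0.003,-0.0004,0,0,0,0.086,-1],[-0.005,0,0,0,0,0,-1],[-0.005,0,0,0,0,0,-1],[-0.005,0,0,0,0,0,-1],[0,0,0,0,0,0,-1]]]}}

```text
time_s: 10.07
position: [0.4702, -0.0651, 0.2148]
tool_rot: [[-0.078, 0.997, -0.0], [0.997, 0.078, 0.0], [0.0, -0.0, -1.0]]
ft_force: [-0.4, -0.0, -1.7]
grip_width: 0.0072
gripper_force: 41.5
```

{"fn": "send_rows", "kwargs": {"deltas": [[[-0.005,0,0,0,0,0,-1],[-0.005,0,0,0,0,0,-1],[-0.005,0,0,0,0,0,-1],[-0.005,0,0,0,0,0,-1],[-0.005,0,0,0,0,0,-1],[-0.005,0,0,0,0,0,-1],[0,0,0,0,0,0,-1]]]}}

```text
time_s: 10.95
position: [0.4725, -0.095, 0.2148]
tool_rot: [[-0.077, 0.997, -0.0], [0.997, 0.077, 0.0], [0.0, -0.0, -1.0]]
ft_force: [0.7, 0.2, -1.1]
grip_width: 0.0071
gripper_force: 41.5
```

{"fn": "send_rows", "kwargs": {"deltas": [[[-0.005,0,0,0,0,0,-1],[-0.005,0,0,0,0,0,-1],[-0.005,0,0,0,0,0,-1],[-0.003,0,0,0,0,0,-1],[0,0,0,0,0,0,-1]]]}}

```text
time_s: 11.58
position: [0.4739, -0.1128, 0.2148]
tool_rot: [[-0.078, 0.997, -0.0], [0.997, 0.078, 0.0], [0.0, -0.0, -1.0]]
ft_force: [0.0, 0.4, -0.8]
grip_width: 0.007
gripper_force: 41.5
```

{"fn": "send_rows", "kwargs": {"deltas": [[[-0.001,0,0,0,0,0,-1],[-0.001,0,0,0,0,0,-1],[0,0,0,0,0,0,-1]]]}}

```text
time_s: 11.95
position: [0.4741, -0.1146, 0.2149]
tool_rot: [[-0.078, 0.997, 0.0], [0.997, 0.078, -0.0], [-0.0, 0.0, -1.0]]
ft_force: [-0.1, -0.7, -1.8]
grip_width: 0.0071
gripper_force: 41.5
```

{"fn": "send_rows", "kwargs": {"deltas": [[[-0.001,0,0,0,0,0,-1],[0,0,0,0,0,0,-1]]]}}

```text
time_s: 12.2
position: [0.4741, -0.1156, 0.2148]
tool_rot: [[-0.078, 0.997, -0.0], [0.997, 0.078, 0.0], [0.0, -0.0, -1.0]]
ft_force: [-0.6, -0.1, -1.7]
grip_width: 0.0064
gripper_force: 41.5
```

{"fn": "send_rows", "kwargs": {"deltas": [[[-0.001,0,0,0,0,0,-1],[0,0,0,0,0,0,-1]]]}}

```text
time_s: 12.45
position: [0.4741, -0.1162, 0.2147]
tool_rot: [[-0.078, 0.997, -0.0], [0.997, 0.078, 0.001], [0.001, -0.0, -1.0]]
ft_force: [-0.0, 3.2, -1.4]
grip_width: 0.0068
gripper_force: 41.5
```

{"fn": "send_rows", "kwargs": {"deltas": [[[-0.0007,0,0,0,0,0,-1],[0,0,0,0,0,0,-1]]]}}

```text
time_s: 12.7
position: [0.4741, -0.1167, 0.2146]
tool_rot: [[-0.078, 0.997, -0.001], [0.997, 0.078, 0.002], [0.002, -0.001, -1.0]]
ft_force: [0.1, 5.6, -1.1]
grip_width: 0.0072
gripper_force: 41.5
```

Contact at the stop (3 to 6 N, about where it was measured). I ease off slightly and lower it to hang.

{"fn": "send_rows", "kwargs": {"deltas": [[[0.0006,0,0.0015,0,0,0,-1],[0,0,0.0015,0,0,0,-1],[0,0,0,0,0,0,-1]]]}}

```text
time_s: 13.08
position: [0.4742, -0.1161, 0.212]
tool_rot: [[-0.078, 0.997, 0.0], [0.997, 0.078, 0.001], [0.001, 0.0, -1.0]]
ft_force: [-1.1, 4.9, 3.0]
grip_width: 0.0068
gripper_force: 42.0
```

{"fn": "send_rows", "kwargs": {"deltas": [[[0,0,0.0005,0,0,0,-1],[0,0,0,0,0,0,-1]]], "squeeze": 20}}

```text
time_s: 13.32
position: [0.4742, -0.1161, 0.2115]
tool_rot: [[-0.078, 0.997, 0.0], [0.997, 0.078, 0.001], [0.001, 0.0, -1.0]]
ft_force: [-1.0, 6.6, 2.8]
grip_width: 0.0069
gripper_force: 42.0
```

{"fn": "send_rows", "kwargs": {"deltas": [[[0.0004,0,0,0,0,0,-1],[0,0,0,0,0,0,-0.7],[0,0,0,0,0,0,-0.4],[0,0,0,0,0,0,-0.2],[0,0,0,0,0,0,-0.2],[0,0,-0.01,0,0,0,-0.2],[0,0,-0.02,0,0,0,-0.2],[0,0,-0.03,0,0,0,-0.2],[0.03,0,-0.04,0,0,0,-0.2],[0.04,0,-0.03,0,0,0,-0.2],[0,0,0,0,0,0,-0.2]]]}}

```text
time_s: 14.7
position: [0.4689, -0.0449, 0.3443]
tool_rot: [[-0.081, 0.997, 0.006], [0.997, 0.081, -0.002], [-0.002, 0.005, -1.0]]
ft_force: [-0.5, -1.1, 0.6]
grip_width: 0.0338
gripper_force: 0.0
```

Run:
```python
from rig import telemetry, optics
from h import *
import path
s=telemetry.observe();d=optics.get_image('wrist');pickle.dump((s,d),open('w3.pkl','wb'))
cv2.imwrite('pics/w3.png',d['image'][:,:,::-1])
C,P=wcloud(s,d,.1995);im=d['image'].astype(int);cc=path.u(path.hC);nn=np.array([-cc[1],cc[0]])
b=(im.max(2)<75)&(C[...,2]>.165)&(C[...,2]<.225)&(C[...,0]>.43)&(C[...,0]<.58)&(C[...,1]<-.02)&(C[...,1]>-.16)
k,l,st,ce=cv2.connectedComponentsWithStats(b.astype(np.uint8))
for i in range(1,k):
    if st[i,4]>8: q=C[l==i];a=(q[:,:2]-path.k2-.075*path.u(path.hC));print(ce[i].round(0),st[i],np.median(q,0).round(4),'max',q.max(0).round(3),'home-frame',np.median(a@cc).round(4),np.median(a@nn).round(4))
print(s['position'],'pivot',path.k2+.045*cc+.032*nn,'pin open',path.k2+.045*cc+.032*nn+.04*path.u(path.hC+np.radians(138)),'pin closed',path.k2+.045*cc-.008*nn)
```

```text
[373. 206.] [367 199  12  16 116] [ 0.5176 -0.0467  0.2033] max [ 0.522 -0.044  0.208] home-frame -0.0669 0.0492
[320. 268.] [316 255   9  27 169] [ 0.4762 -0.1088  0.205 ] max [ 0.48  -0.107  0.209] home-frame -0.0084 0.0023
[ 0.46888106 -0.04489772  0.34431441] pivot [ 0.50354241 -0.08489104] pin open [ 0.52780097 -0.0530866 ] pin closed [ 0.46367496 -0.08814475]
```

View pics/w3.png

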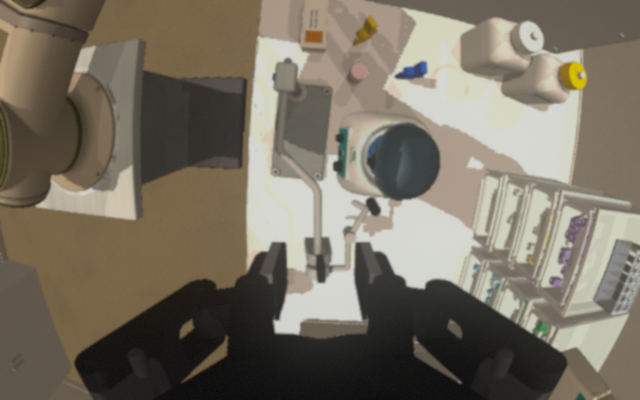

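The collar grip is at (320,265) right by the stop, the keeper pin is at (373,206) and the pivot at about (349,237). The pin lies 40.7 mm from the computed pivot, which agrees with the 40 mm given. I'll push it with the closed fingers round the arc from its clockwise side.

```bash
cat > plan.py <<'E'
import numpy as np
def rows(p,yaw,targets):
    """p xyz, tool-x yaw deg (tool down); targets (x,y,z,yaw)"""
    p=np.array(p)
    for t in targets:
        a=np.radians(yaw);tx=np.array([np.cos(a),np.sin(a)]);ty=np.array([tx[1],-tx[0]]);d=np.array(t[:3])-p
        print('[%.4f, %.4f, %.4f, 0, 0, %.3f, -1],'%(d[:2]@tx,d[:2]@ty,-d[2],-np.radians(t[3]-yaw)),' #',np.round(t,4));p=np.array(t[:3]);yaw=t[3]
P=np.array([.5035,-.0849])
def push(phi,off=.016,z=.21,R=.04):
    f=np.radians(phi);q=P+R*np.array([np.cos(f),np.sin(f)])-off*np.array([-np.sin(f),np.cos(f)]);return (*q,z,phi-90)
E
python3 - <<'E'
from rig import telemetry, optics
from h import *
from plan import *
import path
s,d=pickle.load(open('w3.pkl','rb'));C=wcloud(s,d);im=d['image'].astype(int)
b=(im.max(2)<75)&(C[...,2]>.203)&(C[...,2]<.212)&(abs(C[...,0]-.475)<.012)&(abs(C[...,1]+.112)<.02)
q=C[b];print('grip top',len(q),q.min(0),q.max(0))
s=telemetry.observe();p=s['position'];R=s['tool_rot'];yaw=np.degrees(np.arctan2(R[1,0],R[0,0]));print(p,yaw,R[2])
a=np.array(push(50,z=.30));a[3]=-20;s0=np.array([*p,yaw])
print('above');rows(p,yaw,[s0+(a-s0)*i/11 for i in range(1,12)])
print('arc');rows(push(70)[:3],-20,[push(f) for f in range(76,191,6)])
print(push(50),push(60))
E
```

```text
grip top 91 [ 0.47288409 -0.12222216  0.2039669 ] [ 0.47991797 -0.10736119  0.20862945]
[ 0.46871929 -0.04591498  0.34251579] 94.57135257904501 [-0.00131635  0.00232647 -0.99999643]
above
[-0.0022, 0.0065, 0.0039, 0, 0, 0.182, -1],  # [ 4.75300e-01 -4.76000e-02  3.38700e-01  8.41558e+01]
[-0.0010, 0.0068, 0.0039, 0, 0, 0.182, -1],  # [ 4.81900e-01 -4.93000e-02  3.34800e-01  7.37402e+01]
[0.0002, 0.0068, 0.0039, 0, 0, 0.182, -1],  # [ 4.88600e-01 -5.10000e-02  3.30900e-01  6.33246e+01]
[0.0015, 0.0067, 0.0039, 0, 0, 0.182, -1],  # [ 4.9520e-01 -5.2700e-02  3.2710e-01  5.2909e+01]
[0.0026, 0.0063, 0.0039, 0, 0, 0.182, -1],  # [ 0.5018 -0.0544  0.3232 42.4935]
[0.0037, 0.0057, 0.0039, 0, 0, 0.182, -1],  # [ 0.5084 -0.0561  0.3193 32.0779]
[0.0047, 0.0049, 0.0039, 0, 0, 0.182, -1],  # [ 0.515  -0.0578  0.3155 21.6623]
[0.0055, 0.0040, 0.0039, 0, 0, 0.182, -1],  # [ 0.5216 -0.0595  0.3116 11.2467]
[0.0062, 0.0030, 0.0039, 0, 0, 0.182, -1],  # [ 0.5282 -0.0612  0.3077  0.8312]
[0.0066, 0.0018, 0.0039, 0, 0, 0.182, -1],  # [ 0.5349 -0.0628  0.3039 -9.5844]
[0.0068, 0.0006, 0.0039, 0, 0, 0.1
[... 1309 characters left out ...]
0, -0.105, -1],  # [ 4.714e-01 -5.620e-02  2.100e-01  7.000e+01]
[-0.0043, -0.0015, -0.0000, 0, 0, -0.105, -1],  # [ 4.686e-01 -5.970e-02  2.100e-01  7.600e+01]
[-0.0043, -0.0015, -0.0000, 0, 0, -0.105, -1],  # [ 4.661e-01 -6.350e-02  2.100e-01  8.200e+01]
[-0.0043, -0.0015, -0.0000, 0, 0, -0.105, -1],  # [ 4.641e-01 -6.750e-02  2.100e-01  8.800e+01]
[-0.0043, -0.0015, -0.0000, 0, 0, -0.105, -1],  # [ 4.625e-01 -7.170e-02  2.100e-01  9.400e+01]
[-0.0043, -0.0015, -0.0000, 0, 0, -0.105, -1],  # [ 4.613e-01 -7.610e-02  2.100e-01  1.000e+02]
(np.float64(0.5414682154773652), np.float64(-0.06454282403022552), 0.21, -40) (np.float64(0.5373564064605509), np.float64(-0.05825898384862246), 0.21, -30)
```

Before moving the keeper I'll nudge the collar very gently from behind with the closed fingers, to be sure it sits against the stop.

{"fn": "send_rows", "kwargs": {"deltas": [[[-0.02,0,0.02,0,0,0,-1],[-0.02,0,0.03,0,0,0,-1],[0,0,0.03,0,0,0,-1],[0,0,0.03,0,0,0,-1],[0,0,0.02,0,0,0,-1],[0,0,0.007,0,0,0,-1],[0,0,0,0,0,0,-1]]], "squeeze": 20}}

```text
time_s: 15.62
position: [0.4718, -0.0868, 0.2041]
tool_rot: [[-0.077, 0.997, -0.001], [0.997, 0.077, 0.0], [0.0, -0.001, -1.0]]
ft_force: [-0.2, -0.5, 0.1]
grip_width: 0.0002
gripper_force: 0.0
```

{"fn": "send_rows", "kwargs": {"deltas": [[[-0.005,0,0,0,0,0,-1],[-0.004,0,0,0,0,0,-1],[-0.001,0,0,0,0,0,-1],[0,0,0,0,0,0,-1]]]}}

```text
time_s: 16.12
position: [0.4727, -0.0964, 0.2045]
tool_rot: [[-0.078, 0.997, 0.0], [0.997, 0.078, -0.0], [-0.0, 0.0, -1.0]]
ft_force: [0.4, -0.1, -0.0]
grip_width: -0.0004
gripper_force: 0.0
```

Expected contact is at about y=-0.0985.

{"fn": "send_rows", "kwargs": {"deltas": [[[-0.001,0,0,0,0,0,-1],[0,0,0,0,0,0,-1]]]}}

```text
time_s: 16.38
position: [0.4727, -0.0973, 0.2043]
tool_rot: [[-0.078, 0.997, -0.0], [0.997, 0.078, 0.0], [0.0, -0.0, -1.0]]
ft_force: [-0.1, -0.2, -0.0]
grip_width: 0.0002
gripper_force: 0.0
```

{"fn": "send_rows", "kwargs": {"deltas": [[[-0.0007,0,0,0,0,0,-1],[0,0,0,0,0,0,-1]]]}}

```text
time_s: 16.62
position: [0.4728, -0.098, 0.2043]
tool_rot: [[-0.078, 0.997, 0.0], [0.997, 0.078, 0.0], [0.0, 0.0, -1.0]]
ft_force: [0.3, 0.1, -0.1]
grip_width: -0.0003
gripper_force: 0.2
```

{"fn": "send_rows", "kwargs": {"deltas": [[[-0.0005,0,0,0,0,0,-1],[0,0,0,0,0,0,-1]]]}}

```text
time_s: 16.88
position: [0.4728, -0.0984, 0.2043]
tool_rot: [[-0.078, 0.997, -0.0], [0.997, 0.078, 0.0], [0.0, 0.0, -1.0]]
ft_force: [0.9, 1.1, 1.1]
grip_width: 0.0001
gripper_force: 0.9
```

{"fn": "send_rows", "kwargs": {"deltas": [[[-0.0004,0,0,0,0,0,-1],[0,0,0,0,0,0,-1]]]}}

```text
time_s: 17.12
position: [0.4728, -0.0987, 0.2043]
tool_rot: [[-0.078, 0.997, -0.0], [0.997, 0.078, 0.001], [0.001, -0.0, -1.0]]
ft_force: [0.1, 4.1, 1.6]
grip_width: 0.0
gripper_force: 1.9
```

{"fn": "send_rows", "kwargs": {"deltas": [[[-0.0004,0,0,0,0,0,-1],[0,0,0,0,0,0,-1]]]}}

```text
time_s: 17.38
position: [0.4728, -0.099, 0.2043]
tool_rot: [[-0.078, 0.997, -0.0], [0.997, 0.078, 0.001], [0.001, -0.0, -1.0]]
ft_force: [-1.3, 5.5, 2.7]
grip_width: 0.0
gripper_force: 2.7
```

It is firmly against the stop (solid contact at 4 N). I back off, rise, and go to the keeper's clockwise side.

{"fn": "send_rows", "kwargs": {"deltas": [[[0.006,0,0,0,0,0,-1],[0.006,0,-0.016,0,0,0,-1],[0,0,-0.04,0,0,0,-1],[0,0,-0.04,0,0,0,-1],[0.008,0.036,0,0,0,0,-1],[0.009,0.035,0,0,0,0,-1],[0,0,0,0,0,0.182,-1],[0,0,0,0,0,0.182,-1],[0,0,0,0,0,0.182,-1],[0,0,0,0,0,0.182,-1],[0,0,0,0,0,0.182,-1],[0,0,0,0,0,0.182,-1]]]}}

```text
time_s: 18.88
position: [0.5414, -0.0651, 0.3002]
tool_rot: [[0.852, 0.523, -0.0], [0.523, -0.852, -0.001], [-0.001, 0.001, -1.0]]
ft_force: [0.4, -0.5, 0.3]
grip_width: -0.0
gripper_force: 0.0
```

{"fn": "send_rows", "kwargs": {"deltas": [[[0,0,0,0,0,0.182,-1],[0,0,0,0,0,0.182,-1],[0,0,0,0,0,0.182,-1],[0,0,0,0,0,0.182,-1],[0,0,0,0,0,0.182,-1],[0,0,0,0,0,0,-1]]]}}

```text
time_s: 19.62
position: [0.5414, -0.0651, 0.3002]
tool_rot: [[0.939, -0.345, -0.0], [-0.345, -0.939, -0.001], [0.0, 0.001, -1.0]]
ft_force: [-0.2, 0.9, -0.0]
grip_width: -0.0001
gripper_force: 0.0
```

Run:
```python
from rig import telemetry
from plan import *
s=telemetry.observe();R=s['tool_rot'];y=np.degrees(np.arctan2(R[1,0],R[0,0]));print(s['position'],y,s['q'])
a=push(50,z=.29);b=push(50);rows(s['position'],y,[(*a[:3],-20),(*b[:3],-20),push(60),push(65),push(70)])
```

```text
[ 0.54142157 -0.06505279  0.30022768] -20.15911828721698 [-1.92778074e+01  1.97669762e+01  7.02043156e+01 -3.83261533e-02
  9.00178258e+01  9.08812992e+01]
[-0.0001, -0.0005, 0.0102, 0, 0, -0.003, -1],  # [  0.5415  -0.0645   0.29   -20.    ]
[0.0000, 0.0000, 0.0800, 0, 0, -0.000, -1],  # [  0.5415  -0.0645   0.21   -20.    ]
[-0.0060, -0.0045, -0.0000, 0, 0, 0.175, -1],  # [  0.5374  -0.0583   0.21   -30.    ]
[-0.0035, -0.0012, -0.0000, 0, 0, -0.087, -1],  # [  0.5349  -0.0554   0.21   -25.    ]
[-0.0035, -0.0012, -0.0000, 0, 0, -0.087, -1],  # [  0.5322  -0.0528   0.21   -20.    ]
```

{"fn": "send_rows", "kwargs": {"deltas": [[[0,0,0.03,0,0,0,-1],[0,0,0.03,0,0,0,-1],[0,0,0.02,0,0,0,-1],[0,0,0.01,0,0,0,-1],[-0.004,-0.004,0,0,0,0,-1],[-0.005,-0.004,0,0,0,0,-1],[-0.004,0,0,0,0,0,-1],[0,0,0,0,0,0,-1]]]}}

```text
time_s: 20.62
position: [0.5319, -0.0527, 0.2109]
tool_rot: [[0.938, -0.345, 0.001], [-0.345, -0.938, -0.0], [0.001, 0.0, -1.0]]
ft_force: [0.1, -0.2, -0.4]
grip_width: -0.0
gripper_force: 0.0
```

{"fn": "send_rows", "kwargs": {"deltas": [[[-0.0043,-0.0015,0,0,0,-0.105,-1],[-0.0043,-0.0015,0,0,0,-0.105,-1],[-0.0043,-0.0015,0,0,0,-0.105,-1],[0,0,0,0,0,0,-1]]]}}

```text
time_s: 21.12
position: [0.5206, -0.0455, 0.2106]
tool_rot: [[0.999, -0.039, 0.0], [-0.039, -0.999, -0.0], [0.0, 0.0, -1.0]]
ft_force: [-0.3, -0.0, -0.5]
grip_width: -0.0
gripper_force: 0.0
```

{"fn": "send_rows", "kwargs": {"deltas": [[[-0.0043,-0.0015,0,0,0,-0.105,-1],[-0.0043,-0.0015,0,0,0,-0.105,-1],[-0.0043,-0.0015,0,0,0,-0.105,-1]]]}}

```text
time_s: 21.5
position: [0.5077, -0.0418, 0.2105]
tool_rot: [[0.962, 0.274, 0.001], [0.274, -0.962, 0.0], [0.001, 0.0, -1.0]]
ft_force: [0.7, 1.0, 0.4]
grip_width: -0.0001
gripper_force: 0.6
```

Run:
```python
from rig import telemetry, optics
from h import *
s=telemetry.observe();d=optics.get_image('wrist');pickle.dump((s,d),open('w4.pkl','wb'))
print(s['position'],s['ft_force'])
cv2.imwrite('pics/w4.png',d['image'][:,:,::-1])
```

```text
[ 0.5076705  -0.04184151  0.21049771] [0.7021038  1.02453129 0.4060624 ]
```

View pics/w4.png

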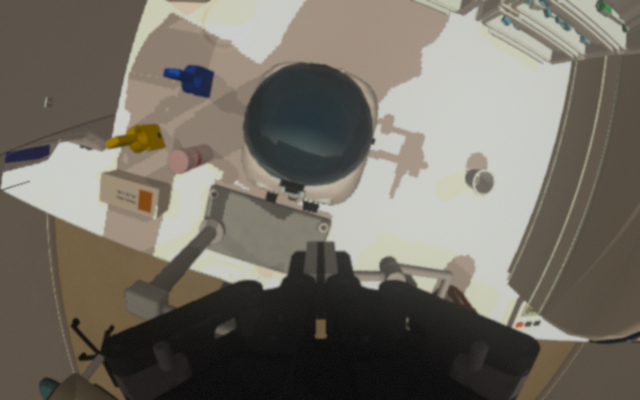

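The fingers are closed at (320,265) with the pivot at (392,265). The arm no longer points to its old place and about 1 N is felt, so the pin is being pushed. Continuing.

{"fn": "send_rows", "kwargs": {"deltas": [[[-0.0043,-0.0015,0,0,0,-0.105,-1],[-0.0043,-0.0015,0,0,0,-0.105,-1],[-0.0043,-0.0015,0,0,0,-0.105,-1],[-0.0043,-0.0015,0,0,0,-0.105,-1],[-0.0043,-0.0015,0,0,0,-0.105,-1]]]}}

```text
time_s: 22.18
position: [0.4852, -0.0451, 0.2104]
tool_rot: [[0.696, 0.718, -0.0], [0.718, -0.696, 0.0], [0.0, -0.0, -1.0]]
ft_force: [-0.1, 1.5, 1.3]
grip_width: -0.0001
gripper_force: 0.7
```

{"fn": "send_rows", "kwargs": {"deltas": [[[-0.0043,-0.0015,0,0,0,-0.105,-1],[-0.0043,-0.0015,0,0,0,-0.105,-1],[-0.0043,-0.0015,0,0,0,-0.105,-1],[-0.0043,-0.0015,0,0,0,-0.105,-1],[-0.0043,-0.0015,0,0,0,-0.105,-1],[0,0,0,0,0,0,-1]]]}}

```text
time_s: 22.92
position: [0.4676, -0.0595, 0.2103]
tool_rot: [[0.245, 0.969, -0.0], [0.969, -0.245, 0.0], [-0.0, -0.0, -1.0]]
ft_force: [0.7, 0.7, -0.4]
grip_width: 0.0002
gripper_force: 0.0
```

Run:
```python
from rig import telemetry
from plan import *
s=telemetry.observe();R=s['tool_rot'];y=np.degrees(np.arctan2(R[1,0],R[0,0]));print(s['position'],y,push(y+90))
rows(s['position'],y,[push(f) for f in(172,176,180,182,184,186,188)])
```

```text
[ 0.46761939 -0.05946198  0.21032707] 75.79194124292098 (np.float64(0.46865066630887103), np.float64(-0.05957167709293909), 0.21, np.float64(75.79194124292098))
[-0.0043, -0.0005, 0.0003, 0, 0, -0.108, -1],  # [ 4.661e-01 -6.350e-02  2.100e-01  8.200e+01]
[-0.0028, -0.0010, -0.0000, 0, 0, -0.070, -1],  # [ 4.647e-01 -6.610e-02  2.100e-01  8.600e+01]
[-0.0028, -0.0010, -0.0000, 0, 0, -0.070, -1],  # [ 4.635e-01 -6.890e-02  2.100e-01  9.000e+01]
[-0.0014, -0.0005, -0.0000, 0, 0, -0.035, -1],  # [ 4.63e-01 -7.03e-02  2.10e-01  9.20e+01]
[-0.0014, -0.0005, -0.0000, 0, 0, -0.035, -1],  # [ 4.625e-01 -7.170e-02  2.100e-01  9.400e+01]
[-0.0014, -0.0005, -0.0000, 0, 0, -0.035, -1],  # [ 4.62e-01 -7.32e-02  2.10e-01  9.60e+01]
[-0.0014, -0.0005, -0.0000, 0, 0, -0.035, -1],  # [ 4.617e-01 -7.460e-02  2.100e-01  9.800e+01]
```

{"fn": "send_rows", "kwargs": {"deltas": [[[-0.0043,-0.0005,0,0,0,-0.108,-1],[-0.0028,-0.001,0,0,0,-0.07,-1],[-0.0028,-0.001,0,0,0,-0.07,-1],[-0.0014,-0.0005,0,0,0,-0.035,-1],[0,0,0,0,0,0,-1]]]}}

```text
time_s: 23.55
position: [0.4631, -0.0701, 0.2103]
tool_rot: [[-0.035, 0.999, -0.0], [0.999, 0.035, 0.0], [0.0, -0.0, -1.0]]
ft_force: [-0.0, 1.2, 0.9]
grip_width: -0.0
gripper_force: 0.3
```

{"fn": "send_rows", "kwargs": {"deltas": [[[-0.0014,-0.0005,0,0,0,-0.035,-1],[0,0,0,0,0,0,-1]]]}}

```text
time_s: 23.8
position: [0.4627, -0.0715, 0.2103]
tool_rot: [[-0.071, 0.997, -0.0], [0.997, 0.071, 0.0], [0.0, -0.0, -1.0]]
ft_force: [-0.1, 1.1, -0.1]
grip_width: -0.0003
gripper_force: 0.4
```

{"fn": "send_rows", "kwargs": {"deltas": [[[-0.001,0,0,0,0,0,-1],[0,0,0,0,0,0,-1]]]}}

```text
time_s: 24.05
position: [0.4627, -0.0725, 0.2103]
tool_rot: [[-0.073, 0.997, -0.0], [0.997, 0.073, 0.0], [0.0, -0.0, -1.0]]
ft_force: [-1.1, -0.2, -0.5]
grip_width: 0.0003
gripper_force: 0.5
```

{"fn": "send_rows", "kwargs": {"deltas": [[[-0.001,0,0,0,0,0,-1],[0,0,0,0,0,0,-1]]]}}

```text
time_s: 24.3
position: [0.4628, -0.0736, 0.2104]
tool_rot: [[-0.074, 0.997, 0.0], [0.997, 0.074, -0.0], [-0.0, 0.0, -1.0]]
ft_force: [0.2, 1.4, -0.4]
grip_width: 0.0
gripper_force: 0.4
```

{"fn": "send_rows", "kwargs": {"deltas": [[[-0.0008,0,0,0,0,0,-1],[0,0,0,0,0,0,-1]]]}}

```text
time_s: 24.55
position: [0.4628, -0.0741, 0.2103]
tool_rot: [[-0.074, 0.997, -0.0], [0.997, 0.074, 0.001], [0.001, -0.0, -1.0]]
ft_force: [-0.5, 3.0, -0.6]
grip_width: 0.0003
gripper_force: 1.6
```

{"fn": "send_rows", "kwargs": {"deltas": [[[-0.0007,0,0,0,0,0,-1],[0,0,0,0,0,0,-1]]]}}

```text
time_s: 24.8
position: [0.4627, -0.0744, 0.2102]
tool_rot: [[-0.074, 0.997, -0.0], [0.997, 0.074, 0.002], [0.002, -0.0, -1.0]]
ft_force: [-0.4, 6.0, 0.5]
grip_width: -0.0002
gripper_force: 3.0
```

End stop felt (6 N, rising sharply). I back off, rise and check.

{"fn": "send_rows", "kwargs": {"deltas": [[[0.006,0,0,0,0,0,-1],[0.01,0,0,0,0,0,-1],[0,0,-0.03,0,0,0,-1],[0,0,-0.04,0,0,0,-1],[0.03,0,-0.04,0,0,0,-1],[0.02,0,-0.03,0,0,0,-1],[0,0,0,0,0,0,-1]]]}}

```text
time_s: 25.68
position: [0.4583, -0.0081, 0.3524]
tool_rot: [[-0.076, 0.997, 0.005], [0.997, 0.076, -0.002], [-0.002, 0.005, -1.0]]
ft_force: [0.4, -0.8, -0.4]
grip_width: -0.0003
gripper_force: 0.0
```

Run:
```python
from rig import telemetry, optics
from h import *
import path
s=telemetry.observe();d=optics.get_image('wrist')
C=wcloud(s,d);im=d['image'].astype(int);cc=path.u(path.hC);nn=np.array([-cc[1],cc[0]])
b=(im.max(2)<75)&(C[...,2]>.18)&(C[...,2]<.225)&(C[...,0]>.43)&(C[...,0]<.58)&(C[...,1]<-.02)&(C[...,1]>-.16)
k,l,st,ce=cv2.connectedComponentsWithStats(b.astype(np.uint8))
for i in range(1,k):
    if st[i,4]>8:
        q=C[l==i];q=q[q[:,2]>q[:,2].max()-.006];a=(q[:,:2]-path.k2-.075*cc);a=np.c_[a@cc,a@nn];print(ce[i].round(0),st[i],'home-frame',a.min(0).round(4),a.max(0).round(4))
u,v=map(int,ce[1:][np.argmax(st[1:,4])]) if k>1 else (320,260)
cv2.imwrite('pics/w5.png',cv2.resize(im[v-60:v+60,u-80:u+80,::-1].astype(np.uint8),None,fx=4.5,fy=4.5,interpolation=cv2.INTER_CUBIC))
print(s['position'],s['time_s'])
```

```text
[ 0.45831227 -0.00807759  0.35235746] 25.675
```

View pics/w5.png

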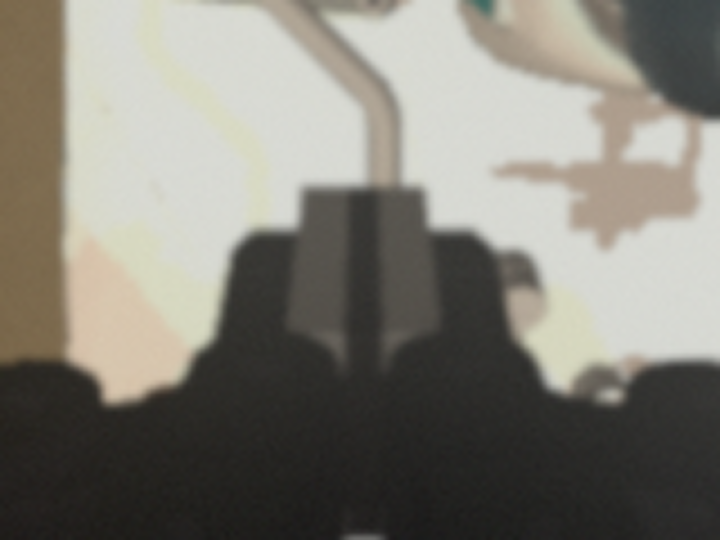

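The crop shows only the closed fingers hiding the stop area. I'll move on and open them for a clear view.

{"fn": "send_rows", "kwargs": {"deltas": [[[-0.04,0,-0.02,0,0,0,1],[-0.04,0,-0.02,0,0,0,1],[-0.04,0,0,0,0,0,1],[0,0,0,0,0,0,1],[0,0,0,0,0,0,1]]]}}

```text
time_s: 26.35
position: [0.4667, -0.1287, 0.3893]
tool_rot: [[-0.073, 0.997, -0.002], [0.997, 0.073, 0.001], [0.001, -0.002, -1.0]]
ft_force: [-0.9, -0.2, 0.0]
grip_width: 0.0853
gripper_force: 0.0
```

Run:
```python
from rig import telemetry, optics
from h import *
import path
s=telemetry.observe();d=optics.get_image('wrist')
C=wcloud(s,d);im=d['image'].astype(int);cc=path.u(path.hC);nn=np.array([-cc[1],cc[0]])
b=(im.max(2)<75)&(C[...,2]>.18)&(C[...,2]<.225)&(C[...,0]>.43)&(C[...,0]<.58)&(C[...,1]<-.02)&(C[...,1]>-.16)
k,l,st,ce=cv2.connectedComponentsWithStats(b.astype(np.uint8))
for i in range(1,k):
    if st[i,4]>8:
        q=C[l==i];q=q[q[:,2]>q[:,2].max()-.006];a=(q[:,:2]-path.k2-.075*cc);a=np.c_[a@cc,a@nn];print(ce[i].round(0),st[i],q.max(0).round(3),'home-frame',a.min(0).round(4),a.max(0).round(4))
D=np.linalg.norm(C-[.474,-.117,.18],axis=2);v,u=np.unravel_index(np.argmin(D),D.shape)
v=min(max(v,65),335);cv2.imwrite('pics/w6.png',cv2.resize(im[v-65:v+65,u-85:u+85,::-1].astype(np.uint8),None,fx=4.5,fy=4.5,interpolation=cv2.INTER_CUBIC))
print(s['position'],s['time_s'],u,v)
```

```text
[320. 150.] [317 146   7   8  46] [ 0.467 -0.084  0.207] home-frame [-0.0336 -0.0105] [-0.027  -0.0046]
[330. 176.] [326 168   8  18 111] [ 0.48  -0.108  0.209] home-frame [-0.0088 -0.0008] [0.0049 0.0052]
[ 0.46670363 -0.12867904  0.38932276] 26.35 325 174
```

View pics/w6.png

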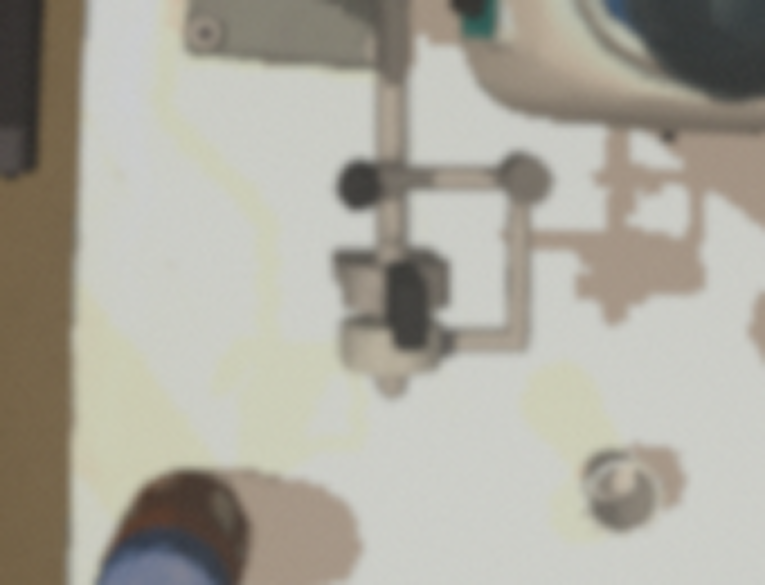

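The keeper is closed: the pin at crop (358,185) measures (-30, -7.5) mm in the home frame, exactly the closed place. The arm crosses the wire behind the collar, whose grip is at (407,305). A dark line at (360,314) between ring and stop needs a check.

Run:
```python
from rig import telemetry, optics
from h import *
import path
s=telemetry.observe();d=optics.get_image('wrist')
C,P=wcloud(s,d,.175);im=d['image'].astype(int).sum(2)//3;cc=path.u(path.hC);nn=np.array([-cc[1],cc[0]])
for u in (317,319,321,323,334,336,338):
    print('col',u)
    for v in range(163,194):
        a=C[v,u,:2]-path.k2-.075*cc;p=P[v,u,:2]-path.k2-.075*cc
        print((v,int(im[v,u]),*(np.array([a@cc,a@nn,C[v,u,2],p@cc])*1000).round(1).tolist()),end=' ' if v%3 else '\n')
```

```text
col 317
(163, 191, 9.3, -12.9, 1.2, -13.4) (164, 159, 10.8, -12.9, 2.2, -12.3) (165, 114, -3.6, -11.5, 119.3, -11.2)
(166, 90, -3.7, -11.4, 129.1, -10.1) (167, 94, -7.5, -11.0, 164.4, -9.0) (168, 109, -6.9, -10.9, 168.2, -7.9)
(169, 119, -5.8, -10.9, 168.7, -6.8) (170, 123, -4.6, -10.9, 168.0, -5.7) (171, 124, -3.5, -11.0, 168.3, -4.6)
(172, 127, -2.4, -11.0, 168.4, -3.5) (173, 127, -1.4, -11.0, 168.9, -2.4) (174, 131, -0.3, -11.0, 169.1, -1.3)
(175, 133, -56.8, -6.8, 508.3, -0.2) (176, 144, 1.8, -11.0, 170.1, 0.9) (177, 159, 3.2, -11.0, 168.3, 2.0)
(178, 170, 34.5, -13.1, 0.4, 3.2) (179, 158, 6.9, -11.1, 160.4, 4.3) (180, 135, 6.6, -11.0, 168.6, 5.4)
(181, 126, 6.9, -11.0, 173.0, 6.5) (182, 132, 7.9, -11.0, 173.7, 7.6) (183, 139, 9.3, -11.0, 172.2, 8.7)
(184, 143, 10.2, -11.0, 173.0, 9.8) (185, 145, 11.3, -11.0, 173.6, 11.0) (186, 145, 12.5, -11.0, 173.0, 12.1)
(187, 146, 13.6, -11.0, 173.3, 13.2) (188, 147, 14.8, -11.1, 172.8, 14.3) (189, 147, 15.7, -11.1, 173.9, 15.5)
(190, 157, 16.6, -11.1, 174.7, 16.6) (191, 173, 56.9, -13.3, -0.2, 17.7) (192, 191, 58.6, -13.3, -0.4, 18.8)
(193,
[... 5872 characters left out ...]
 169.0, -2.3) (174, 110, -0.1, 12.4, 168.3, -1.2)
(175, 111, 1.1, 12.4, 168.0, -0.1) (176, 119, 2.2, 12.4, 168.4, 1.0) (177, 137, 3.2, 12.4, 168.9, 2.1)
(178, 165, 34.7, 21.9, 0.4, 3.3) (179, 177, 35.9, 21.7, 2.9, 4.4) (180, 166, 38.0, 21.9, 0.7, 5.5)
(181, 146, 40.0, 21.9, -0.4, 6.6) (182, 123, 41.4, 21.9, 1.0, 7.7) (183, 101, 10.3, 12.5, 167.4, 8.8)
(184, 93, 11.1, 12.4, 169.1, 10.0) (185, 93, 12.4, 12.4, 168.6, 11.1) (186, 96, 13.3, 12.4, 169.5, 12.2)
(187, 110, 14.9, 12.5, 167.6, 13.3) (188, 139, 15.9, 12.5, 168.2, 14.5) (189, 166, 53.4, 21.9, 0.8, 15.6)
(190, 184, 55.2, 22.0, 0.5, 16.7) (191, 193, 56.7, 21.9, 1.4, 17.8) (192, 199, 58.3, 21.9, 1.9, 19.0)
(193, 202, 59.9, 21.9, 2.4, 20.1)
```

The ring's front edge measures about +4.5 mm and the stop's face +6.6 mm in the home frame, so there is still a gap of about 2 mm (the nudge only tipped the collar). To keep the order right I'll take the pin, open the keeper again part way, seat the collar properly and then close it.

{"fn": "send_rows", "kwargs": {"deltas": [[[0.021,0,0.03,0,0,0,-0.3],[0.02,0,0.04,0,0,0,-0.3],[0,0,0.04,0,0,0,-0.3],[0,0,0.03,0,0,0,-0.3],[0,0,0.025,0,0,0,-0.3],[0,0,0.012,0,0,0,-0.3],[0,0,0,0,0,0,-0.3]]], "squeeze": 20}}

```text
time_s: 27.32
position: [0.4638, -0.0875, 0.2132]
tool_rot: [[-0.075, 0.997, -0.001], [0.997, 0.075, 0.0], [0.0, -0.001, -1.0]]
ft_force: [-0.8, -0.3, 0.5]
grip_width: 0.0298
gripper_force: 0.0
```

{"fn": "send_rows", "kwargs": {"deltas": [[[0,0,0.002,0,0,0,-0.7],[0,0,0,0,0,0,-1],[0,0,0,0,0,0,-1]]], "squeeze": 20}}

```text
time_s: 27.7
position: [0.4631, -0.088, 0.212]
tool_rot: [[-0.074, 0.997, -0.001], [0.997, 0.074, -0.001], [-0.0, -0.001, -1.0]]
ft_force: [-6.8, 0.2, 3.5]
grip_width: 0.0086
gripper_force: 20.8
```

{"fn": "send_rows", "kwargs": {"deltas": [[[0.0042,0.0002,0,0,0,0.105,-1],[0.0042,0.0002,0,0,0,0.105,-1],[0,0,0,0,0,0,-1]]]}}

```text
time_s: 28.08
position: [0.4636, -0.0794, 0.2119]
tool_rot: [[0.134, 0.991, -0.001], [0.991, -0.134, -0.0], [-0.0, -0.0, -1.0]]
ft_force: [-4.6, 0.8, 3.5]
grip_width: 0.0091
gripper_force: 20.8
```

{"fn": "send_rows", "kwargs": {"deltas": [[[0.0042,-0.0005,0,0,0,0.105,-1],[0.0042,0.0002,0,0,0,0.105,-1],[0.0042,0.0002,0,0,0,0.105,-1],[0.0042,0.0002,0,0,0,0.105,-1],[0,0,0,0,0,0,-1]]]}}

```text
time_s: 28.7
position: [0.4695, -0.0638, 0.212]
tool_rot: [[0.525, 0.851, 0.002], [0.851, -0.525, -0.001], [0.001, 0.002, -1.0]]
ft_force: [0.1, -0.8, 4.6]
grip_width: 0.0088
gripper_force: 20.8
```

{"fn": "send_rows", "kwargs": {"deltas": [[[0.0042,0.0002,0,0,0,0.105,-1],[0.0042,0.0002,0,0,0,0.105,-1],[0.0042,0.0002,0,0,0,0.105,-1],[0.0042,0.0002,0,0,0,0.105,-1],[0,0,0,0,0,0,-1]]]}}

```text
time_s: 29.32
position: [0.4813, -0.0522, 0.2119]
tool_rot: [[0.826, 0.563, 0.003], [0.563, -0.826, -0.001], [0.001, 0.002, -1.0]]
ft_force: [1.5, -1.6, 4.2]
grip_width: 0.0089
gripper_force: 20.8
```

{"fn": "send_rows", "kwargs": {"deltas": [[[0,0,0,0,0,0,-0.3],[0,0,0,0,0,0,-0.3],[0,0,-0.03,0,0,0,-0.3],[0,0,-0.03,0,0,0,-0.3],[0,0,0,0,0,-0.175,-0.3],[0,0,0,0,0,-0.175,-0.3],[0,0,0,0,0,-0.175,-0.3],[0,0,0,0,0,-0.175,-0.3],[0,0,0,0,0,-0.175,-0.3],[0,0,0,0,0,-0.175,-0.3],[-0.032,-0.006,0,0,0,0,-0.2],[-0.031,-0.006,0,0,0,0,-0.2]]]}}

```text
time_s: 30.82
position: [0.4729, -0.1158, 0.271]
tool_rot: [[-0.076, 0.997, -0.001], [0.997, 0.076, 0.001], [0.001, -0.001, -1.0]]
ft_force: [0.2, 0.4, 0.1]
grip_width: 0.0341
gripper_force: 0.0
```

{"fn": "send_rows", "kwargs": {"deltas": [[[0,0,0,0,0,0,-0.2]]]}}

```text
time_s: 30.95
position: [0.4729, -0.1166, 0.2709]
tool_rot: [[-0.073, 0.997, -0.001], [0.997, 0.073, 0.001], [0.001, -0.001, -1.0]]
ft_force: [0.5, 0.8, 0.1]
grip_width: 0.0342
gripper_force: 0.0
```

{"fn": "send_rows", "kwargs": {"deltas": [[[0.0005,0.001,0.025,0,0,0,-0.2],[0,0,0.02,0,0,0,-0.2],[0,0,0.012,0,0,0,-0.2],[0,0,0.0025,0,0,0,-0.2],[0,0,0,0,0,0,-0.6],[0,0,0,0,0,0,-1],[0,0,0,0,0,0,-1],[0,0,0,0,0,0,-1]]], "squeeze": 40}}

```text
time_s: 31.95
position: [0.4743, -0.1149, 0.2122]
tool_rot: [[-0.074, 0.997, 0.001], [0.997, 0.074, -0.0], [-0.0, 0.001, -1.0]]
ft_force: [0.2, 0.3, 2.1]
grip_width: 0.0072
gripper_force: 42.7
```

{"fn": "send_rows", "kwargs": {"deltas": [[[0,0,-0.002,0,0,0,-1],[0,0,-0.001,0,0,0,-1],[0,0,0,0,0,0,-1]]]}}

```text
time_s: 32.33
position: [0.4741, -0.1148, 0.2147]
tool_rot: [[-0.074, 0.997, -0.0], [0.997, 0.074, 0.0], [0.0, -0.0, -1.0]]
ft_force: [-0.1, -0.4, -1.7]
grip_width: 0.0071
gripper_force: 42.4
```

Held upright and lifted free. Now forward in small steps.

{"fn": "send_rows", "kwargs": {"deltas": [[[-0.001,0,0,0,0,0,-1],[0,0,0,0,0,0,-1]]]}}

```text
time_s: 32.58
position: [0.4741, -0.1154, 0.2146]
tool_rot: [[-0.074, 0.997, -0.001], [0.997, 0.074, 0.001], [0.001, -0.0, -1.0]]
ft_force: [-0.8, 3.5, -0.8]
grip_width: 0.0066
gripper_force: 42.3
```

{"fn": "send_rows", "kwargs": {"deltas": [[[-0.0008,0,0,0,0,0,-1],[0,0,0,0,0,0,-1]]]}}

```text
time_s: 32.83
position: [0.474, -0.1157, 0.2146]
tool_rot: [[-0.074, 0.997, -0.001], [0.997, 0.074, 0.002], [0.002, -0.001, -1.0]]
ft_force: [-0.4, 6.6, -1.0]
grip_width: 0.007
gripper_force: 42.3
```

{"fn": "send_rows", "kwargs": {"deltas": [[[-0.0006,0,0,0,0,0,-1],[0,0,0,0,0,0,-1]]]}}

```text
time_s: 33.08
position: [0.474, -0.1159, 0.2145]
tool_rot: [[-0.074, 0.997, -0.001], [0.997, 0.074, 0.003], [0.003, -0.001, -1.0]]
ft_force: [-1.4, 8.5, -0.7]
grip_width: 0.0068
gripper_force: 42.3
```

The ring is blocked here every time. The grip block is 16 mm long, 2 mm longer than the ring at each end, and its foot at z≈0.173 meets the stop's rim, whose top is at 0.178. So this contact is the collar against the stop, and forcing it would be wrong. I ease off, lower it, touch lightly and release.

{"fn": "send_rows", "kwargs": {"deltas": [[[0.0024,0,0,0,0,0,-1],[0,0,0.0015,0,0,0,-1],[0,0,0.001,0,0,0,-1],[-0.0006,0,0,0,0,0,-1],[0,0,0,0,0,0,-1]]]}}

```text
time_s: 33.7
position: [0.4742, -0.1153, 0.2124]
tool_rot: [[-0.074, 0.997, 0.0], [0.997, 0.074, 0.0], [0.0, 0.0, -1.0]]
ft_force: [0.4, 2.3, 0.3]
grip_width: 0.0066
gripper_force: 42.6
```

{"fn": "send_rows", "kwargs": {"deltas": [[[0,0,0,0,0,0,-0.7],[0,0,0,0,0,0,-0.4],[0,0,0,0,0,0,-0.2],[0,0,0,0,0,0,-0.2],[0,0,-0.02,0,0,0,-0.2],[0,0,-0.03,0,0,0,-0.2],[0,0,-0.03,0,0,0,-0.2],[0.036,0.017,0,0,0,0,-1],[0.035,0.017,0,0,0,0,-1]]]}}

```text
time_s: 34.83
position: [0.5032, -0.0414, 0.2927]
tool_rot: [[-0.073, 0.997, 0.001], [0.997, 0.073, -0.0], [-0.0, 0.001, -1.0]]
ft_force: [0.5, -0.5, 0.4]
grip_width: 0.0007
gripper_force: 0.0
```

{"fn": "send_rows", "kwargs": {"deltas": [[[0,0,0,0,0,0.18,-1],[0,0,0,0,0,0.18,-1],[0,0,0,0,0,0.18,-1],[0,0,0,0,0,0.18,-1],[0,0,0,0,0,0.18,-1],[0,0,0,0,0,0.18,-1],[0,0,0,0,0,0.18,-1],[0,0,0,0,0,0,-1]]]}}

```text
time_s: 35.83
position: [0.5028, -0.0421, 0.2923]
tool_rot: [[0.926, 0.377, -0.0], [0.377, -0.926, -0.0], [-0.0, 0.0, -1.0]]
ft_force: [-0.6, -0.3, 0.1]
grip_width: -0.0001
gripper_force: 0.0
```

Run:
```python
from rig import telemetry
from plan import *
s=telemetry.observe();R=s['tool_rot'];y=np.degrees(np.arctan2(R[1,0],R[0,0]));print(s['position'],y,s['grip_width'])
rows(s['position'],y,[(*push(112)[:3],y)])
```

```text
[ 0.50283106 -0.04208207  0.29229238] 22.13763900725889 -6.85942579376658e-05
[0.0006, -0.0000, 0.0823, 0, 0, -0.000, -1],  # [ 0.5034 -0.0418  0.21   22.1376]
```

{"fn": "send_rows", "kwargs": {"deltas": [[[0,0,0.03,0,0,0,-1],[0,0,0.03,0,0,0,-1],[0,0,0.017,0,0,0,-1],[0,0,0.005,0,0,0,-1],[-0.0043,-0.0015,0,0,0,-0.105,-1],[-0.0043,-0.0015,0,0,0,-0.105,-1],[-0.0043,-0.0015,0,0,0,-0.105,-1],[-0.0043,-0.0015,0,0,0,-0.105,-1],[0,0,0,0,0,0,-1]]]}}

```text
time_s: 36.95
position: [0.4853, -0.0459, 0.211]
tool_rot: [[0.693, 0.721, 0.001], [0.721, -0.693, -0.0], [0.001, 0.001, -1.0]]
ft_force: [0.3, 0.4, 0.2]
grip_width: -0.0001
gripper_force: 0.0
```

{"fn": "send_rows", "kwargs": {"deltas": [[[-0.0043,-0.0015,0,0,0,-0.105,-1],[-0.0043,-0.0015,0,0,0,-0.105,-1],[-0.0043,-0.0015,0,0,0,-0.105,-1],[-0.0043,-0.0015,0,0,0,-0.105,-1],[-0.0043,-0.0015,0,0,0,-0.105,-1],[-0.0043,-0.0015,0,0,0,-0.105,-1],[-0.0043,-0.0015,0,0,0,-0.105,-1],[0,0,0,0,0,0,-1]]]}}

```text
time_s: 37.95
position: [0.4633, -0.068, 0.2107]
tool_rot: [[0.033, 0.999, 0.001], [0.999, -0.033, -0.0], [-0.0, 0.001, -1.0]]
ft_force: [-0.1, -0.1, -0.0]
grip_width: 0.0003
gripper_force: 0.0
```

{"fn": "send_rows", "kwargs": {"deltas": [[[-0.0015,-0.0005,0,0,0,-0.05,-1],[-0.0015,-0.0005,0,0,0,-0.055,-1],[-0.001,0,0,0,0,0,-1],[0,0,0,0,0,0,-1]]]}}

```text
time_s: 38.45
position: [0.4623, -0.0718, 0.2104]
tool_rot: [[-0.072, 0.997, 0.0], [0.997, 0.072, -0.0], [-0.0, 0.0, -1.0]]
ft_force: [-1.7, 1.0, 0.5]
grip_width: -0.0
gripper_force: 0.4
```

{"fn": "send_rows", "kwargs": {"deltas": [[[-0.001,0,0,0,0,0,-1],[-0.001,0,0,0,0,0,-1],[0,0,0,0,0,0,-1]]]}}

```text
time_s: 38.83
position: [0.4623, -0.0738, 0.2103]
tool_rot: [[-0.074, 0.997, 0.0], [0.997, 0.074, -0.0], [-0.0, 0.0, -1.0]]
ft_force: [-1.0, 1.1, -0.9]
grip_width: 0.0001
gripper_force: 0.4
```

{"fn": "send_rows", "kwargs": {"deltas": [[[-0.0008,0,0,0,0,0,-1],[0,0,0,0,0,0,-1]]]}}

```text
time_s: 39.08
position: [0.4622, -0.0742, 0.2103]
tool_rot: [[-0.074, 0.997, -0.0], [0.997, 0.074, 0.001], [0.001, -0.0, -1.0]]
ft_force: [-0.6, 3.7, 2.4]
grip_width: 0.0002
gripper_force: 2.1
```

Same end stop as before. A little more press, then away for the check.

{"fn": "send_rows", "kwargs": {"deltas": [[[-0.0008,0,0,0,0,0,-1],[0,0,0,0,0,0,-1]]]}}

```text
time_s: 39.33
position: [0.4622, -0.0746, 0.2102]
tool_rot: [[-0.074, 0.997, -0.001], [0.997, 0.074, 0.002], [0.002, -0.0, -1.0]]
ft_force: [-1.1, 7.0, 0.7]
grip_width: 0.0003
gripper_force: 3.6
```

{"fn": "send_rows", "kwargs": {"deltas": [[[0.006,0,0,0,0,0,-1],[0.01,0,0,0,0,0,-1],[0,0,-0.04,0,0,0,-1],[0,0,-0.05,0,0,0,-1],[-0.02,0,-0.05,0,0,0,1],[-0.05,0,-0.04,0,0,0,1],[0,0,0,0,0,0,1],[0,0,0,0,0,0,1],[0,0,0,0,0,0,1]]]}}

```text
time_s: 40.45
position: [0.4661, -0.127, 0.3885]
tool_rot: [[-0.075, 0.997, -0.002], [0.997, 0.075, 0.001], [0.001, -0.002, -1.0]]
ft_force: [0.4, 1.0, 0.2]
grip_width: 0.0852
gripper_force: 0.0
```

Run:
```python
from rig import telemetry, optics
from h import *
import path
s=telemetry.observe();d=optics.get_image('wrist')
C=wcloud(s,d);im=d['image'].astype(int);cc=path.u(path.hC);nn=np.array([-cc[1],cc[0]])
a=C[...,:2]-path.k2-.075*cc;X,Y=a@cc*1000,a@nn*1000;Z=C[...,2]*1000
b=(im.max(2)<75)&(Z>180)&(Z<225)&(X>-80)&(X<30)&(abs(Y)<70)
k,l,st,ce=cv2.connectedComponentsWithStats(b.astype(np.uint8))
for i in range(1,k):
    if st[i,4]>8:
        m=(l==i)&(Z>Z[l==i].max()-6);print('black',ce[i].round(0),X[m].min().round(1),X[m].max().round(1),Y[m].min().round(1),Y[m].max().round(1))
for lo,hi in((-11,-6),(7,11)):
    m=(Y>lo)&(Y<hi)&(Z>150)&(Z<182);r=m&(X<5.3)&(X>-14);t=m&(X>5.3)&(X<22);print('ring X',X[r].min().round(1),X[r].max().round(1),'stop',np.percentile(X[t],[2,10]).round(1),X[t].max().round(1))
print(s['position'],s['time_s'])
t=optics.get_image('top');cv2.imwrite('pics/t9.png',t['image'][:,:,::-1])
```

```text
black [320. 151.] -33.6 -26.8 -11.0 -4.2
black [330. 178.] -9.0 4.9 -0.4 5.6
ring X -7.6 3.7 stop [6.2 6.6] 18.7
ring X -7.7 3.5 stop [6.4 6.6] 18.9
[ 0.46607902 -0.12700724  0.38847411] 40.45
```

```bash
python3 -c "
from rig import env
print(env.close_job())"
```

```text
the job is handed in; nothing more can be done
None
```

The job is handed in: the collar is round both bends and against the stop, with its grip's foot on the stop's rim and about 2 mm left between ring and stop; the keeper was re-opened part way for a second seating try, which gained nothing, then closed fully and released, with wire loads felt at the wrist no higher than about 9 N and no bystander knowingly touched.

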